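Lay out a boiler return set on the soldering board

ROBOT

A 6-joint arm with a two-finger parallel gripper is mounted at the origin on the work surface. World frame = base frame: x ahead of the robot, y to its left, z up, the work surface at z = 0. Lengths are in mm, angles in rad, forces in N, time in s.
With the tool pointing down it reaches from about 275 to 1000 mm from the base axis. Payload 8.4 kg.
Tool frame: the origin (TCP) lies midway between the tips of the shut fingers; the grasp point (between the pads) lies 19 mm behind it; z points along the fingers, y is the line along which they close (so a half turn about z gives the same grasp; the last joint's range is limited). The gripper opens to 85 mm and grips with 20 to 120 N. Pads are 22 mm wide; open, the fingers measure 114 mm over their backs; the gripper's body (76 mm by 85 mm) begins 54 mm behind the grasp point. The pads swing forward as they close: fully open they stand 13 mm farther back than shut.
Start: joints at [-1.189, 0.353, 1.633, -0, 1.155, -0.002], TCP at [234.028, -579.533, 231.281] pointing down, gripper open.
Joint ranges: [-2.63, 2.63], [-0.92, 2.1], [0.06, 2.66], [-1.3, 4.44], [0, 2.69], [-3.02, 3.02]. Speed limits (rad/s): [2.22, 2.22, 2.79, 3.14, 3.14, 3.14].

INTERFACE

Orientations are given as [roll, pitch, yaw] about the fixed x, y, z axes, in that order (R = Rz(yaw) Ry(pitch) Rx(roll)).
In Python, from rig import telemetry, optics, r gives the robot as it stands.
- The arm moves only by the tool play_rows, never from a script. Its arguments are lists of equal length, an entry for each row: "dp": the shift along the tool's x, y, z in units of 40 mm (1.0 is 40 mm), a list of three; "rot": the turn, a rotation vector about the tool's x, y, z in units of 6 degrees (1.0 is 6 degrees), a list of three. In form: {"dp": [[tx, ty, tz], ...], "rot": [[ax, ay, az], ...]}. A call has 1 to 5 rows; each row is the pose to reach, as a shift and turn from the pose commanded when the call began, along the tool's axes at that moment; what a row does not reach only later rows make up. A row lasts 1/12 s, in which the tool goes at most 41.7 mm and 7.16 degrees, less where a joint would pass 70% of its speed; a pose out of reach is approached as far as the arm can. A call with a gripper value outside its range is refused whole. "fingers" is the opening, from 0 (shut) to 1 (fully open), set as the call begins (left out, the last holds). The fingers move at their own pace and stop on an object; "grip_force" is the grip in N (left out, the last holds). Time passes only in rows, so rows that repeat a pose let the fingers close. It gives the time, the measured TCP pose, the force, the opening and the grip force at its end, in the units of the state.
- telemetry.sense(): the state, without advancing time (a new reading comes with each control period).
- optics.grab_frame(name): name is "scene" or "top" or "wrist"; returns a dict with "color" (384x512x3 uint8, red, green, blue), "mtx" (3x3 intrinsics, pixels), "R" (3x3) and "t" (3): a world point X has camera coordinates R X + t; the wrist camera has in their place "mount" (4x4, takes a point from camera to tool coordinates, whose origin is the TCP and whose axes are the flange's). Camera axes: x right, y down, z forward; pixel columns grow to the right and rows downward; lengths in mm; the calibration is good to about 2 mm. A picture is of the moment at which its call begins: read the wrist's pose just before it. There is no depth.
- r.sign_off(): hands the job in; it is judged then, once.
The state is a dict: "clock": time; "qpos": joint angles; "qvel": joint speeds; "joint_efforts": joint torques, N m; "eef_pos": TCP position; "tcp_rot": TCP orientation; "contact_force": force on the tool from outside, world axes, zero at the start; "wrist_torque": the same for the moment, N m; "opening": opening from 0.0 (shut) to 1.0 (fully open); "grasp_force": force on a finger pad.
Only numpy, scipy, OpenCV 4.12 (cv2) and the standard library are available. Lean on these libraries where they do the work, as an engineer would, in place of code of your own. Each camera call takes 0.05 s, during which the arm holds its last target. There are 200 camera calls.

TASK

Lay out the fittings of the boiler return on the pencil crosses of the soldering board, so that the pipe pieces between them can be measured: in line between the two clamped pipe tails the ball valve on the cross beside the red-taped tail, the union on the cross beside the blue-taped tail, and the tee on the cross between them with its branch pointing along the drawn line to the single cross in front. Lay the drain cock on that front cross, its hose tail pointing away from the tee. Each fitting lies flat and square to the drawn lines, centred on its cross, with the valve's red handle and the drain cock's black knob on top; leave the flux pot, the wire spool and the tube cutter where they are.

Things in the scene. Friction and masses are not known exactly. Their poses are not given: they have to be found in the camera images.
- board: Pale grey soldering board, fixed, 240 x 480 x 12 mm, top 12 mm above the bench, lying left or right of the middle. Origin on its top face at the middle cross; z up, y along the long drawn line, +x away from the robot, -x towards the front cross. Pencil crosses (in this frame): middle (0, 0), the two side crosses (0, +105 mm) and (0, -105 mm), front cross (-95 mm, 0). The board reaches from x -155 to +85 mm and y -240 to +240 mm.
- red_tail: Short copper pipe, 60 mm long, 28 mm thick, with RED tape round its middle, held to the board by two steel clips, fixed. Origin on the board's top under the pipe's middle, on the long drawn line 200 mm from the middle cross (so 95 mm from the side cross beside it), at either the +y or the -y end; the blue tail is at the other. Pipe along y, top 31 mm above the board.
- blue_tail: The same pipe tail with BLUE tape round its middle, at the other end of the long drawn line; origin and axes as for the red tail.
- valve_c (a point): Brass ball valve with a red butterfly handle on top. At the start it lies flat on a 3 mm rubber mat beside the board. This point is on its pipe axis at mid-length, 20 mm above its underside. Pipe axis along its y, 90 mm long; octagonal middle 42 mm long, 40 mm wide (flat vertical sides, along x) and 40 mm high; round ends 33 mm thick; handle 56 mm long in y, 16 mm wide, top 50.5 mm above its underside. z up. Both ends alike. 0.25 to 0.55 kg.
- tee_c (a point): Copper tee. At the start it lies flat on a 3 mm rubber mat beside the board. This point is where its axes cross, 15.5 mm above its underside. Straight run 92 mm long along its y (from -46 to +46 mm), branch to its -x, ending 46 mm from this point; all tubes 29 mm thick with 31 mm rims 17 mm long at the ends. z up. Can be gripped across the run, 30 mm to either side of this point. 0.1 to 0.25 kg.
- union_c (a point): Union: large brass octagonal nut with a short copper socket at each end. At the start it lies flat on a 3 mm rubber mat beside the board. This point is the middle of the nut, 24 mm above its underside. Pipe axis along its y, 84 mm long; nut 26 mm long, 48 mm wide (flat vertical sides, along x) and 48 mm high; sockets 31 mm thick. z up. Both ends count as alike. 0.2 to 0.5 kg.
- drain_c (a point): Brass drain cock with a round black knob on top. At the start it lies flat on a 3 mm rubber mat beside the board. This point is the middle of its octagonal body, 14 mm above its underside. Lies along its x: smooth inlet (24 mm thick) to +x ending 34 mm from this point, ribbed hose tail (18 mm thick) to -x ending 42 mm away; octagonal body 28 mm long, 28 mm wide (flat vertical sides, along y), 28 mm high; knob 22 mm across, top 44 mm above its underside. z up. 0.1 to 0.25 kg.
- flux_c (a point): Bystander: round flux pot with green lid, 57 mm across, 42 mm high, standing loose near a front corner of the board (at its +y end). This point is its centre.
- spool_c (a point): Bystander: white flanged spool of solder wire, 90 mm across, 44 mm high, lying loose on the bench beyond the work. This point is its centre.
- cutter_c (a point): Bystander: blue tube cutter with black knob, 145 mm long, 24 mm high, lying loose on the bench beyond the work. This point is in its frame, 11 mm above the bench.

How it is judged:
By the outcome, as a careful person would: the job done as asked, in the order asked, and still so for the second after the job is handed in, with the robot touching nothing.
It also fails if it takes over 104 s, if anything falls off the work surface, if the arm or the gripper's body presses on something with over 40 N, if the wrist force passes 120 N, or if a joint passes its speed limit or range.

## Working session

There is one attempt and no reset: what is moved stays moved. The work goes in short steps, Python scripts to look and compute and a tool call to move; the robot and the scene stay as the last step left them, time stands still between calls to the robot, and variables do not carry over. Pictures are saved under pics/ and viewed, at most 14 in all, crops included, and the job is handed in when it is done.

Besides the shell and the picture viewer there is one more tool, called as name(argument=value, ...), one argument or row to a line, values as JSON. play_rows: Moves the arm, as the interface text tells. Its arguments: {"type":"object","properties":{"dp":{"type":"array"},"rot":{"type":"array"},"fingers":{"type":"number"},"grip_force":{"type":"number"}},"required":["dp","rot"]}

```bash
mkdir -p pics; ls
cat > h.py <<'E'
import numpy as np, cv2
from rig import telemetry, optics, r
def shot(n,f=None):
    g=optics.grab_frame(n)
    if f: cv2.imwrite('pics/'+f, cv2.cvtColor(g['color'],cv2.COLOR_RGB2BGR))
    return g
E
python3 - <<'E'
from h import *
import pickle
print(telemetry.sense())
a=shot('top');b=shot('scene')
pickle.dump((a,b),open('f0.pkl','wb'))
im=cv2.cvtColor(a['color'],cv2.COLOR_RGB2BGR); cv2.imwrite('pics/top0.png',cv2.resize(im,(800,600),interpolation=cv2.INTER_CUBIC))
im=cv2.cvtColor(b['color'],cv2.COLOR_RGB2BGR); cv2.imwrite('pics/sc0.png',cv2.resize(im,(800,600),interpolation=cv2.INTER_CUBIC))
for g in (a,b): print(g['mtx'],g['R'],g['t'],-g['R'].T@g['t'])
E
```

```text
pics
{'clock': 0.0, 'qpos': array([-1.18937845e+00,  3.53640619e-01,  1.63416512e+00,  3.92539424e-06,
        1.15519901e+00, -2.39003303e-03]), 'qvel': array([ 0.00045336, -0.00178971, -0.00115626,  0.00176977, -0.00134544,
       -0.00149988]), 'joint_efforts': array([-3.08652736e-03, -6.05263710e+01, -3.42069411e+01, -1.65307379e-04,
        9.23242187e-03,  9.54661630e-06]), 'eef_pos': array([ 233.85686901, -579.06726708,  230.55312849]), 'tcp_rot': array([-3.14018057e+00, -6.96393612e-06,  3.83806321e-01]), 'contact_force': array([-0.96942352, -0.35425287,  0.20039185]), 'wrist_torque': array([ 0.02072116, -0.00662037, -0.00264065]), 'grasp_force': 0.0, 'opening': 1.0002716499171784}
[[471.83407363   0.         253.49013879]
 [  0.         471.83407363 191.22531941]
 [  0.           0.           1.        ]] [[-0.00332195 -0.99989884 -0.01383034]
 [-0.99447357  0.00475459 -0.10487955]
 [ 0.1049347   0.0134055  -0.99438876]] [   3.55200579  600.73231707 1486.2529106 ] [ 441.46470541  -19.22856124 1540.96684718]
[[433.41703145   0.         255.48825885]
 [  0.         433.41703145 192.68594956]
 [  0.           0.           1.        ]] [[ 0.76688854  0.64177772  0.00182392]
 [ 0.55473649 -0.66144469 -0.50473591]
 [-0.32272184  0.38808798 -0.86327188]] [-445.59030767 -284.79092129 1426.63447551] [ 960.10812298 -456.06320923 1088.64193344]
```

View pics/top0.png

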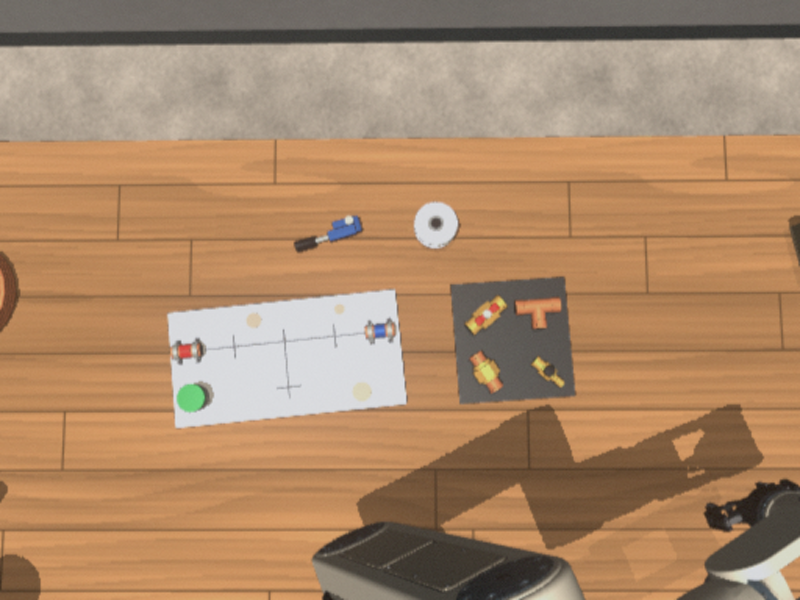

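View pics/sc0.png

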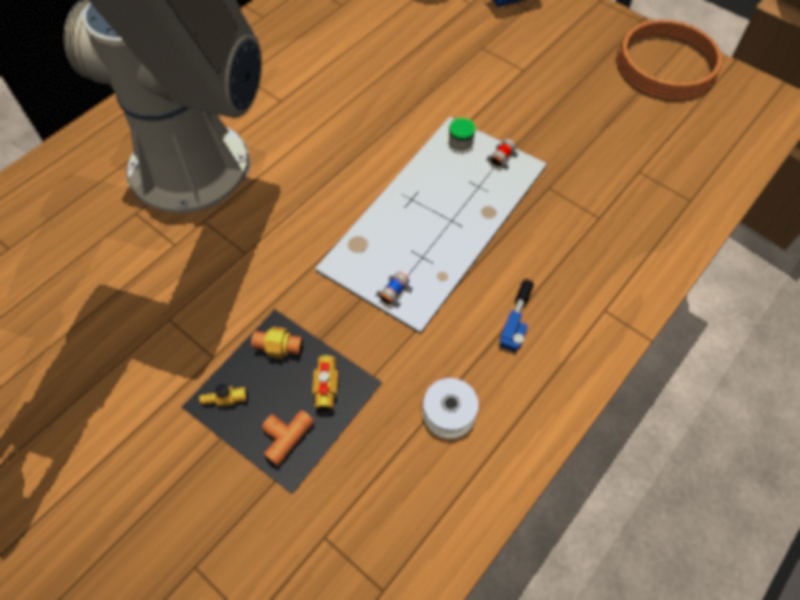

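The top view shows the board (800x600 px) at (168–406, 290–427) with the red tail at left (187,351) = +y, blue tail at (380,331). The mat is on the right: valve (487,314), tee (538,308), union (486,372), drain (548,372). The scene view shows the same layout.

```bash
cat >> h.py <<'E'
from scipy.spatial.transform import Rotation as Ro
from itertools import combinations
def ray(g,px):
    px=np.atleast_2d(np.asarray(px,float)); K=g['mtx']
    d=np.c_[(px[:,0]-K[0,2])/K[0,0],(px[:,1]-K[1,2])/K[1,1],np.ones(len(px))]
    return -g['R'].T@g['t'], d@g['R']
def plane(g,px,z):
    c,d=ray(g,px); return c+d*((z-c[2])/d[:,2])[:,None]
def tri(gs,pxs):
    A=np.zeros((3,3));b=np.zeros(3);L=[]
    for g,p in zip(gs,pxs):
        c,d=ray(g,p);d=d[0]/np.linalg.norm(d[0]);P=np.eye(3)-np.outer(d,d);A+=P;b+=P@c;L.append((P,c))
    X=np.linalg.solve(A,b); return X,[round(float(np.linalg.norm(P@(X-c))),1) for P,c in L]
def wrist(f=None):
    s=telemetry.sense(); g=shot('wrist',f); M=np.array(g['mount'],float)
    T=np.eye(4);T[:3,:3]=Ro.from_euler('xyz',s['tcp_rot']).as_matrix();T[:3,3]=s['eef_pos']
    C=np.linalg.inv(T@M); g['R']=C[:3,:3];g['t']=C[:3,3]; return g
def hsv(g): return cv2.cvtColor(g['color'],cv2.COLOR_RGB2HSV)
def proj(g,X):
    c=np.atleast_2d(X)@g['R'].T+g['t']; return c[:,:2]/c[:,2:]*[g['mtx'][0,0],g['mtx'][1,1]]+[g['mtx'][0,2],g['mtx'][1,2]]
def blobs(m,amin=40):
    n,l,st,c=cv2.connectedComponentsWithStats(m.astype(np.uint8)); o=[]
    for i in range(1,n):
        if st[i,4]>=amin:
            p=np.argwhere(l==i)[:,::-1]; r=cv2.minAreaRect(p.astype(np.float32)); o.append((int(st[i,4]),c[i].round(1),np.round(r[0],1),np.round(r[1],1),round(r[2],1)))
    return o
E
python3 - <<'E'
from h import *
import pickle
a,b=pickle.load(open('f0.pkl','rb'))
X={}
for n,g in (('top',a),('scene',b)):
    H=hsv(g); h,s,v=[H[...,i].astype(int) for i in range(3)]
    for nm,m in (('white',(s<40)&(v>150)),('red',((h<5)|(h>174))&(s>170)&(v>120)),('yel',(h>20)&(h<33)&(s>140)&(v>120)),('orange',(h>5)&(h<=13)&(s>150)&(v>130)),('blue',(h>105)&(h<125)&(s>140)),('green',(h>50)&(h<80)&(s>120))):
        for o in blobs(m,25): print(n,nm,o)
E
```

```text
top white (25, array([477.8,  26.9]), array([477.3,  27. ]), array([ 3.4, 10. ]), 74.1)
top white (49, array([493.8,  27.4]), array([492.,  29.]), array([ 8., 16.]), 90.0)
top white (36, array([286.6,  31.5]), array([286.5,  32. ]), array([10.,  7.]), 90.0)
top white (28, array([317.4,  30. ]), array([317.7,  29.4]), array([7.6, 7.2]), 63.4)
top white (41, array([341.1,  30.1]), array([341.5,  30. ]), array([ 6., 15.]), 90.0)
top white (28, array([362.6,  28.5]), array([362.2,  28. ]), array([12.3,  4.6]), 21.8)
top white (161, array([361.6,  43.7]), array([362.4,  45.3]), array([17.9, 40.7]), 49.4)
top white (25, array([69.9, 31. ]), array([70.6, 31.1]), array([ 3.3, 13.1]), 84.3)
top white (47, array([119.8,  36.7]), array([120.3,  36.8]), array([10.7, 13.7]), 15.9)
top white (31, array([135.9,  32.1]), array([136.,  33.]), array([8., 8.]), 90.0)
top white (63, array([156.1,  36.5]), array([155.6,  35.5]), array([17.1, 12.7]), 9.5)
top white (63, array([173.5,  33.2]), array([174.5,  33.5]), array([17.,  9.]), 0.0)
top white (71, array([214.5,  38.8]), array([215.6,  39.6]), array(
[... 4760 characters left out ...]
 array([449.7,  42.3]), array([445. ,  40.2]), array([31.5, 40.5]), 22.6)
scene orange (52, array([164.3, 216.2]), array([164.4, 216. ]), array([6.6, 9.5]), 8.1)
scene orange (29, array([187.2, 221.8]), array([187.3, 221.7]), array([6.8, 4.1]), 14.0)
scene orange (242, array([185.3, 276.6]), array([179.6, 275.2]), array([22.2, 36.4]), 39.3)
scene orange (109, array([173.9, 279.4]), array([170.4, 280.4]), array([15.1, 17.5]), 37.9)
scene blue (44, array([253. , 182.2]), array([252.8, 182.3]), array([8.5, 4.9]), 45.0)
scene blue (188, array([327.3, 211.9]), array([328.6, 211.8]), array([11.9, 22.4]), 24.0)
scene green (181, array([295.4,  82.2]), array([295.5,  82.5]), array([13., 15.]), 90.0)
```

Run:
```python
from h import *
import pickle
a,b=pickle.load(open('f0.pkl','rb'))
k=.64
for n,p,q in (('valve',(487,314),(324,380)),('tee',(538,308),(289,436)),('union',(486,372),(276,343)),('drain',(548,372),(224,396)),('mid',(285,341),(455,220)),('front',(289,387),(411,200)),('cR',(235,346),(481,186)),('cB',(335,336),(421,258)),('red',(187,351),(504,151)),('blue',(380,331),(396,287)),('flux',(191,398),(462,128))):
    X,e=tri([a,b],[np.array(p)*k,np.array(q)*k]); print(n,X.round(),e,plane(a,np.array(p)*k,20)[0].round(),plane(b,np.array(q)*k,20)[0].round())
g=wrist('w0.png'); print(g['mtx'],g['mount'])
s=telemetry.sense();print(Ro.from_euler('xyz',s['tcp_rot']).as_matrix().round(3))
```

```text
valve [ 569. -184.   38.] [1.0, 1.0] [ 569. -187.   20.] [ 562. -178.   20.]
tee [ 584. -290.   17.] [3.2, 3.2] [ 581. -292.   20.] [ 587. -288.   20.]
union [ 450. -182.   23.] [0.3, 0.3] [ 450. -183.   20.] [ 449. -181.   20.]
drain [ 451. -309.   16.] [1.4, 1.4] [ 450. -309.   20.] [ 453. -308.   20.]
mid [520. 236.  14.] [5.7, 5.7] [515. 231.  20.] [526. 236.  20.]
front [422. 225.  10.] [1.7, 1.7] [421. 222.  20.] [428. 219.  20.]
cR [509. 339.  15.] [4.5, 4.5] [505. 335.  20.] [514. 339.  20.]
cB [526. 129.   8.] [0.7, 0.7] [525. 128.  20.] [532. 124.  20.]
red [498. 433.  32.] [3.6, 3.6] [495. 434.  20.] [495. 446.  20.]
blue [537.  37.  28.] [3.8, 3.8] [535.  35.  20.] [537.  44.  20.]
flux [401. 416.  48.] [2.0, 2.0] [399. 423.  20.] [387. 442.  20.]
[[317.58963029   0.         256.86281511]
 [  0.         317.58963029 189.9054851 ]
 [  0.           0.           1.        ]] [[ 1.06518104e-03 -9.55655075e-01 -2.94486405e-01  7.57201698e+01]
 [ 9.99999423e-01  9.77913663e-04  4.43593554e-04  2.41458706e-01]
 [-1.35940153e-04 -2.94486707e-01  9.55655566e-01 -1.42414632e+02]
 [ 0.00000000e+00  0.00000000e+00  0.00000000e+00  1.00000000e+00]]
[[ 0.927  0.374 -0.   ]
 [ 0.374 -0.927  0.001]
 [ 0.    -0.001 -1.   ]]
```

View pics/w0.png

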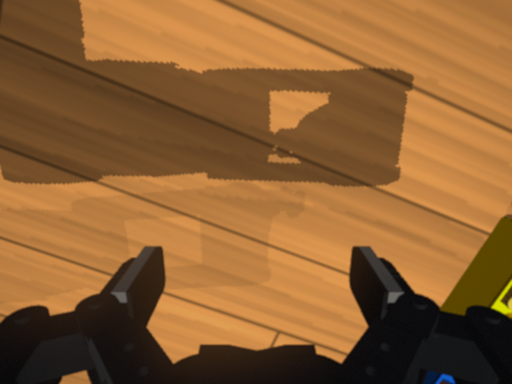

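The wrist view shows only bench and shadows, with the fingers at the bottom (rows >245), so the area of interest must be in the upper half. Moving to look at the mat.

play_rows(
  dp=[
    [0.766, -0.59, 0],
    [1.532, -1.18, 0],
    [2.298, -1.77, 0],
    [3.064, -2.36, 0],
    [3.83, -2.95, 0],
  ],
  rot=[
    [0, 0, 0],
    [0, 0, 0],
    [0, 0, 0],
    [0, 0, 0],
    [0, 0, 0],
  ],
)

```text
clock: 0.57
eef_pos: [332.2, -411.1, 231.1]
tcp_rot: [-3.141, 0.0, 0.383]
contact_force: [1.4, -0.3, 0.4]
opening: 1.003
grasp_force: 0.0
```

play_rows(
  dp=[
    [0.766, -0.59, 0],
    [1.532, -1.18, 0],
    [2.298, -1.77, 0],
    [3.064, -2.36, 0],
    [3.83, -2.95, 0],
  ],
  rot=[
    [0, 0, 0.73],
    [0, 0, 1.47],
    [0, 0, 2.2],
    [0, 0, 2.93],
    [0, 0, 3.667],
  ],
)

```text
clock: 0.98
eef_pos: [430.2, -244.2, 231.3]
tcp_rot: [3.142, -0.0, -0.004]
contact_force: [1.5, -0.9, 0.7]
opening: 1.003
grasp_force: 0.0
```

play_rows(
  dp=[
    [0, 0, 0],
    [0, 0, 0],
    [0, 0, 0],
  ],
  rot=[
    [0, 0, 0],
    [0, 0, 0],
    [0, 0, 0],
  ],
)

```text
clock: 1.23
eef_pos: [429.7, -246.0, 231.2]
tcp_rot: [3.141, 0.0, 0.002]
contact_force: [0.4, -1.5, 0.4]
opening: 0.996
grasp_force: 0.0
```

Run:
```python
from h import *
import pickle
g=wrist('w1.png');pickle.dump(g,open('w1.pkl','wb'));print(telemetry.sense()['eef_pos'],telemetry.sense()['clock'])
```

```text
[ 429.37360268 -246.50253338  231.17363508] 1.2833
```

View pics/w1.png

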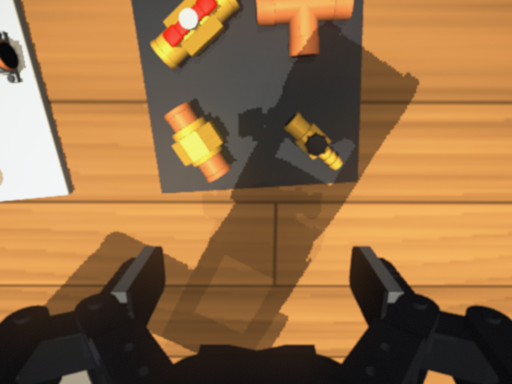

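The wrist view shows the valve (195,27), tee (304,20), union (197,142), and drain with knob (317,145) on the mat. I'll take a second view from 60 mm ahead for heights.

play_rows(
  dp=[
    [0.75, 0, 0],
    [1.5, 0, 0],
    [1.5, 0, 0],
    [1.5, 0, 0],
  ],
  rot=[
    [0, 0, 0],
    [0, 0, 0],
    [0, 0, 0],
    [0, 0, 0],
  ],
)

```text
clock: 1.62
eef_pos: [490.0, -247.3, 230.9]
tcp_rot: [3.142, 0.0, -0.001]
contact_force: [0.0, 0.5, 0.4]
opening: 0.999
grasp_force: 0.0
```

```bash
cat >> h.py <<'E'
def masks(g):
    H=hsv(g); h,s,v=[H[...,i].astype(int) for i in range(3)]
    ok=np.ones(h.shape,bool); ok[235:]=False
    return dict(obj=(s>110)&(v>90)&ok, red=((h<4)|(h>176))&(s>180)&(v>110)&ok, white=(s<50)&(v>180)&ok, yel=(h>19)&(h<35)&(s>120)&(v>90)&ok, cop=(h>4)&(h<=15)&(s>120)&(v>110)&ok)
E
python3 - <<'E'
from h import *
import pickle
g0=pickle.load(open('w1.pkl','rb'))
g=wrist('w2.png');pickle.dump(g,open('w2.pkl','wb'));print(telemetry.sense()['eef_pos'],telemetry.sense()['clock'])
# mat region via projecting rough mat area; print blobs near mat
for nm,q in (('w1',g0),('w2',g)):
    M=masks(q); roi=np.zeros(M['obj'].shape,np.uint8)
    H=hsv(q); dark=((H[...,2]<85)).astype(np.uint8)
    c=proj(q,[[400,-130,3],[650,-130,3],[640,-350,3],[385,-350,3]])
    print(nm,c.round())
    for k,m in M.items():
        for o in blobs(m,60):
            P=plane(q,o[1],20)[0]
            if 400<P[0]<640 and -350<P[1]<-130 and o[0]<8000: print(nm,k,o,P.round())
E
```

```text
[ 488.95296514 -246.99118018  230.76970127] 1.6667
w1 [[161. 183.]
 [139. -63.]
 [362. -50.]
 [341. 195.]]
w1 obj (3040, array([191.1,  29.4]), array([192.8,  23.7]), array([47.4, 94.8]), 45.0) [ 565. -179.   20.]
w1 obj (3157, array([302. ,  19.3]), array([304.,  28.]), array([56., 98.]), 90.0) [ 575. -291.   20.]
w1 obj (2885, array([196.8, 141.9]), array([196.7, 142.5]), array([83.2, 47.1]), 56.3) [ 452. -179.   20.]
w1 obj (1025, array([312.4, 140.6]), array([314.8, 143.3]), array([67.9, 26.2]), 45.0) [ 454. -308.   20.]
w1 red (252, array([203.8,   6.8]), array([203.3,   5.9]), array([15.8, 22.6]), 53.1) [ 586. -193.   20.]
w1 red (278, array([174.5,  34. ]), array([175.,  33.]), array([15.6, 21.2]), 45.0) [ 561. -162.   20.]
w1 white (299, array([188. ,  18.3]), array([188. ,  18.5]), array([19.1, 17.7]), 45.0) [ 576. -177.   20.]
w1 yel (217, array([178.6,  11.8]), array([179.5,  11.6]), array([ 8. , 36.7]), 43.6) [ 581. -168.   20.]
w1 yel (1365, array([191.7,  35.5]), array([197.4,  30.8]), array([31.6, 94.9]), 57.3) [ 560. -180.   20.]
w1 yel (1518, array([195.7, 142.9]), a
[... 1748 characters left out ...]
([297.3, 176.7]), array([17.4,  8.3]), 20.6) [ 473. -292.   20.]
w2 yel (1051, array([196.3, 198.2]), array([199.2, 197.3]), array([36. , 41.8]), 59.0) [ 447. -176.   20.]
w2 cop (3218, array([300.4,  76.5]), array([301.2,  85.2]), array([61.6, 92.9]), 86.4) [ 581. -293.   20.]
w2 cop (82, array([206.6,  73.9]), array([205. ,  75.6]), array([18.6, 23.1]), 50.7) [ 584. -195.   20.]
w2 cop (69, array([175.2, 102.1]), array([177.5, 101. ]), array([17.7, 20.5]), 45.0) [ 555. -160.   20.]
w2 cop (400, array([183.4, 172.8]), array([182.9, 173.8]), array([20.1, 26.6]), 58.0) [ 477. -163.   20.]
w2 cop (455, array([215.8, 219.8]), array([215.7, 219.9]), array([19.8, 24.7]), 55.5) [ 419. -198.   20.]
```

View pics/w2.png

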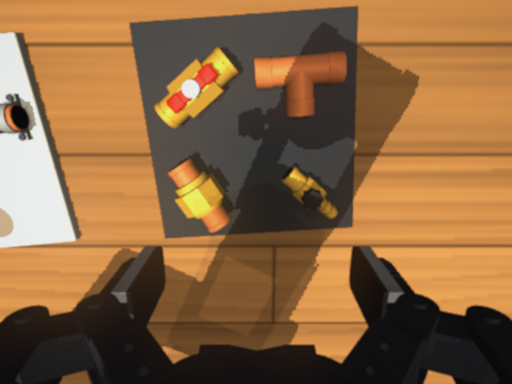

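Run:
```python
from h import *
import pickle
a=pickle.load(open('w1.pkl','rb'));b=pickle.load(open('w2.pkl','rb'))
def T(n,p,q): X,e=tri([a,b],[p,q]);print(n,X.round(1),e); return X
w=T('white',(188,18.3),(190.3,88.4))
r1=T('red1',(203.8,6.8),(205.8,74.7)); r2=T('red2',(174.5,34),(176.9,101.8))
d=r1-r2; print('valve dir deg',np.degrees(np.arctan2(d[1],d[0])),((r1+r2)/2).round(1))
u=T('nut',(195.7,142.9),(196.3,198.2)); e1=T('ue1',(180.6,115.7),(183.4,172.8)); e2=T('ue2',(215.1,167.5),(215.8,219.8))
d=e1-e2; print('union dir',np.degrees(np.arctan2(d[1],d[0])),((e1+e2)/2).round(1))
T('union rect',(196.7,142.5),(198.3,197.3));T('valve rect',(192.8,23.7),(195.2,88.1)); T('tee',(304,28),(301.3,84.9)); T('knob',(317,145),(313,197)); T('drain rect',(314.8,143.3),(311.3,194.8))
# tee in w2: contour, edges
m=masks(b)['obj']; n,l=cv2.connectedComponents(m.astype(np.uint8)); 
k=(l==l[60,301] if l[60,301] else l==l[80,301])
P=plane(b,np.argwhere(k)[:,::-1],18.5)
hull=cv2.convexHull(P[:,:2].astype(np.float32)); print('tee hull rect',cv2.minAreaRect(hull))
print(cv2.approxPolyDP(hull,4,True)[:,0].round(1).tolist())
for nm,px,z in (('valve',(188,88),23),('union',(196,198),27),('drain',(305,188),17)):
    lab=l[px[1],px[0]] or l[px[1]+8,px[0]]
    P=plane(b,np.argwhere(l==lab)[:,::-1],z)[:,:2].astype(np.float32); R=cv2.minAreaRect(P); v=cv2.PCACompute2(P,None)[1][0]
    print(nm,R,P.mean(0),np.degrees(np.arctan2(v[1],v[0])))
```

```text
white [ 569.  -183.4   52.9] [0.0, 0.0]
red1 [ 582.2 -195.9   35.5] [0.4, 0.4]
red2 [ 556.5 -169.2   50.2] [0.3, 0.3]
valve dir deg -45.95065359807003 [ 569.4 -182.5   42.8]
nut [ 454.7 -181.9   44.2] [0.7, 0.7]
ue1 [ 481.8 -167.5   38.2] [0.1, 0.1]
ue2 [ 427.8 -201.2   40.5] [0.1, 0.1]
union dir 31.924447460794934 [ 454.8 -184.3   39.4]
union rect [ 454.6 -182.9   40.7] [0.1, 0.1]
valve rect [ 569.6 -182.8   25.9] [0.3, 0.3]
tee [ 573.6 -298.7  -17.3] [0.5, 0.5]
knob [ 449.9 -312.2   25.5] [0.0, 0.0]
drain rect [ 451.1 -310.7   20.7] [0.2, 0.2]
tee hull rect ((571.9273681640625, -293.3424987792969), (62.89291000366211, 96.71890258789062), 3.806960344314575)
[[601.2999877929688, -339.6000061035156], [606.0999755859375, -333.0], [600.2999877929688, -246.5], [572.7999877929688, -245.39999389648438], [541.7999877929688, -281.29998779296875], [541.7999877929688, -306.3999938964844], [578.7999877929688, -339.29998779296875]]
valve ((407.9385070800781, -245.41766357421875), (474.6941223144531, 726.0337524414062), 0.028056111186742783) [ 379.03735 -224.17546] 78.46189
union ((448.6849670410156, -180.92904663085938), (90.01073455810547, 52.421024322509766), 31.39933204650879) [ 451.04376 -180.75491] 30.653912
drain ((449.9775390625, -313.2351379394531), (77.96842956542969, 29.483299255371094), 52.07917022705078) [ 455.19598 -308.31656] 48.852528
```

Triangulation: valve at (569,-183), handle top about 53 mm, axis −46°; union at (454,-182) axis 31.5°; drain knob at (450,-312), inlet direction about 50°. Going over the valve with yaw 134°.

play_rows(
  dp=[
    [0.4, -0.32, 0],
    [0.8, -0.64, 0],
    [1.2, -0.96, 0],
    [1.6, -1.28, 0],
    [2.0, -1.6, 0],
  ],
  rot=[
    [0, 0, -1.1],
    [0, 0, -2.2],
    [0, 0, -3.3],
    [0, 0, -4.4],
    [0, 0, -5.5],
  ],
)

```text
clock: 2.08
eef_pos: [569.0, -182.4, 231.3]
tcp_rot: [-3.141, 0.001, 0.58]
contact_force: [-0.2, -0.4, -0.5]
opening: 0.998
grasp_force: 0.0
```

play_rows(
  dp=[
    [0, 0, 0],
    [0, 0, 0],
    [0, 0, 0],
    [0, 0, 0],
    [0, 0, 0],
  ],
  rot=[
    [0, 0, -1.12],
    [0, 0, -2.24],
    [0, 0, -3.36],
    [0, 0, -4.48],
    [0, 0, -5.6],
  ],
)

```text
clock: 2.5
eef_pos: [568.3, -183.0, 231.2]
tcp_rot: [-3.141, 0.0, 1.167]
contact_force: [-0.2, 0.2, -0.3]
opening: 0.999
grasp_force: 0.0
```

play_rows(
  dp=[
    [0, 0, 0.5],
    [0, 0, 1.0],
    [0, 0, 1.5],
    [0, 0, 2.0],
    [0, 0, 2.5],
  ],
  rot=[
    [0, 0, -1.12],
    [0, 0, -2.24],
    [0, 0, -3.36],
    [0, 0, -4.48],
    [0, 0, -5.6],
  ],
)

```text
clock: 2.92
eef_pos: [568.3, -183.1, 130.5]
tcp_rot: [-3.141, -0.0, 1.753]
contact_force: [0.2, -0.3, -1.4]
opening: 0.998
grasp_force: 0.0
```

play_rows(
  dp=[
    [0, 0, 0],
    [0, 0, 0],
    [0, 0, 0],
    [0, 0, 0],
    [0, 0, 0],
  ],
  rot=[
    [0, 0, -1.12],
    [0, 0, -2.24],
    [0, 0, -3.36],
    [0, 0, -4.48],
    [0, 0, -5.6],
  ],
)

```text
clock: 3.33
eef_pos: [568.3, -183.1, 131.2]
tcp_rot: [-3.141, -0.001, 2.34]
contact_force: [0.2, -0.5, 0.4]
opening: 1.002
grasp_force: 0.0
```

play_rows(
  dp=[
    [0, 0, 0],
    [0, 0, 0],
  ],
  rot=[
    [0, 0, 0],
    [0, 0, 0],
  ],
)

```text
clock: 3.5
eef_pos: [568.7, -182.8, 131.3]
tcp_rot: [-3.141, -0.0, 2.33]
contact_force: [-0.2, -0.4, -0.4]
opening: 1.0
grasp_force: 0.0
```

Run:
```python
from h import *
g=wrist('w3.png');s=telemetry.sense();print(s['eef_pos'],s['tcp_rot'])
for k,m in masks(g).items():
    if k in('red','white'):
        for o in blobs(m,60): print(k,o,plane(g,o[1],52)[0].round(1))
```

```text
[ 568.98807833 -182.6747698   131.35504951] [-3.14134610e+00 -2.72544586e-04  2.32993768e+00]
red (336, array([254.4, 221. ]), array([254.5, 220. ]), array([22., 17.]), 90.0) [ 580.2 -196.9   52. ]
white (3579, array([470.6,  21.5]), array([462. ,  30.5]), array([61., 98.]), 90.0) [585.6  -5.1  52. ]
white (1036, array([469.8, 208.9]), array([469.3, 210.7]), array([26.1, 85.2]), 70.3) [689.7 -79.2  52. ]
white (629, array([495.7, 225.6]), array([490.5, 223. ]), array([41., 22.]), -0.0) [715.2 -73.6  52. ]
```

View pics/w3.png

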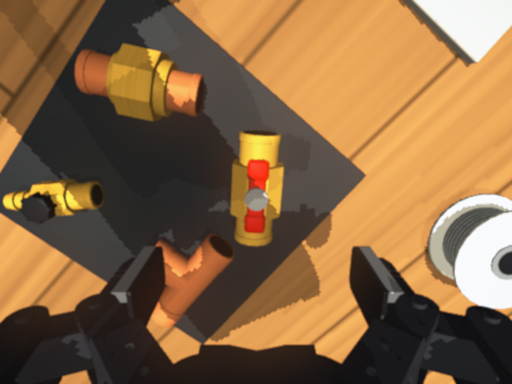

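The valve is upright in the picture at column 257, cap at (257,200), with clearance for both fingers (tee end at (220,245)).

Run:
```python
from h import *
g=wrist();H=hsv(g)
print(proj(g,[[569,-183,53]]), plane(g,[[257,200],[258,170],[255,222]],52).round(1), plane(g,[[259,134],[253,242]],25).round(1), plane(g,[[233,195],[283,195]],23).round(1))
```

```text
[[255.94972355 198.95653591]] [[ 570.4 -183.3   52. ]
 [ 555.2 -166.3   52. ]
 [ 581.4 -197.1   52. ]] [[ 540.5 -149.6   25. ]
 [ 600.7 -220.2   25. ]] [[ 559.8 -201.1   23. ]
 [ 589.9 -172.5   23. ]]
```

play_rows(
  dp=[
    [-0.03, 0, 0.9],
    [-0.03, 0, 1.8],
    [-0.03, 0, 2.6],
    [-0.03, 0, 3.1],
    [-0.03, 0, 3.18],
  ],
  rot=[
    [0, 0, 0.55],
    [0, 0, 0.55],
    [0, 0, 0.55],
    [0, 0, 0.55],
    [0, 0, 0.55],
  ],
)

```text
clock: 4.02
eef_pos: [567.6, -182.2, 0.3]
tcp_rot: [-3.138, -0.005, 2.275]
contact_force: [-0.9, -0.5, -0.1]
opening: 1.003
grasp_force: 0.0
```

play_rows(
  dp=[
    [0, 0, 0],
    [0, 0, 0],
    [0, 0, 0],
    [0, 0, 0],
    [0, 0, 0],
  ],
  rot=[
    [0, 0, 0],
    [0, 0, 0],
    [0, 0, 0],
    [0, 0, 0],
    [0, 0, 0],
  ],
  fingers=0.3,
  grip_force=60,
)

```text
clock: 4.43
eef_pos: [571.7, -183.4, 6.1]
tcp_rot: [3.14, 0.002, 2.277]
contact_force: [-1.3, -0.9, 7.1]
opening: 0.456
grasp_force: 60.5
```

play_rows(
  dp=[
    [0, 0, 0],
    [0, 0, 0],
    [0, 0, 0],
    [0, 0, 0],
    [0, 0, 0],
  ],
  rot=[
    [0, 0, 0],
    [0, 0, 0],
    [0, 0, 0],
    [0, 0, 0],
    [0, 0, 0],
  ],
)

```text
clock: 4.85
eef_pos: [571.7, -183.4, 6.1]
tcp_rot: [3.14, 0.003, 2.277]
contact_force: [-1.0, -0.7, 6.7]
opening: 0.458
grasp_force: 60.5
```

play_rows(
  dp=[
    [0, 0, -0.6],
    [0, 0, -1.6],
    [0, 0, -2.6],
    [0, 0, -3.6],
    [0, 0, -4.6],
  ],
  rot=[
    [0, 0, 0],
    [0, 0, 0],
    [0, 0, 0],
    [0, 0, 0],
    [0, 0, 0],
  ],
)

```text
clock: 5.27
eef_pos: [570.1, -182.7, 190.8]
tcp_rot: [3.141, 0.001, 2.277]
contact_force: [1.0, -0.9, -3.8]
opening: 0.457
grasp_force: 62.4
```

play_rows(
  dp=[
    [0.8, 0.45, -0.27],
    [1.6, 0.9, -0.54],
    [2.4, 1.35, -0.81],
    [3.2, 1.8, -1.08],
    [4.0, 2.25, -1.35],
  ],
  rot=[
    [0, 0, 0],
    [0, 0, 0],
    [0, 0, 0],
    [0, 0, 0],
    [0, 0, 0],
  ],
)

```text
clock: 5.68
eef_pos: [534.3, -1.3, 243.5]
tcp_rot: [3.141, 0.001, 2.277]
contact_force: [1.6, 0.6, -3.3]
opening: 0.452
grasp_force: 62.5
```

play_rows(
  dp=[
    [0.8, 0.45, -0.27],
    [1.6, 0.9, -0.54],
    [2.4, 1.35, -0.81],
    [3.2, 1.8, -1.08],
    [4.0, 2.25, -1.35],
  ],
  rot=[
    [0, 0, 1.15],
    [0, 0, 2.3],
    [0, 0, 3.5],
    [0, 0, 4.7],
    [0, 0, 5.87],
  ],
)

```text
clock: 6.1
eef_pos: [499.5, 175.3, 296.4]
tcp_rot: [3.14, -0.0, 1.694]
contact_force: [0.8, 0.8, -2.8]
opening: 0.456
grasp_force: 62.5
```

play_rows(
  dp=[
    [0, 0, 0],
    [0, 0, 0],
    [0, 0, 0],
  ],
  rot=[
    [0, 0, 0],
    [0, 0, 0],
    [0, 0, 0],
  ],
)

```text
clock: 6.35
eef_pos: [500.1, 173.7, 295.3]
tcp_rot: [3.141, 0.0, 1.703]
contact_force: [-0.8, 0.1, -2.8]
opening: 0.456
grasp_force: 62.6
```

Run:
```python
from h import *
import pickle
s=telemetry.sense();print(s['eef_pos'],s['tcp_rot'],s['grasp_force'],s['opening'])
g=wrist('w4.png');pickle.dump(g,open('w4.pkl','wb'))
```

```text
[500.12508172 173.73393282 295.33824149] [3.14120477e+00 3.72585619e-04 1.70287830e+00] 62.55029978812672 0.4564581809090432
```

View pics/w4.png

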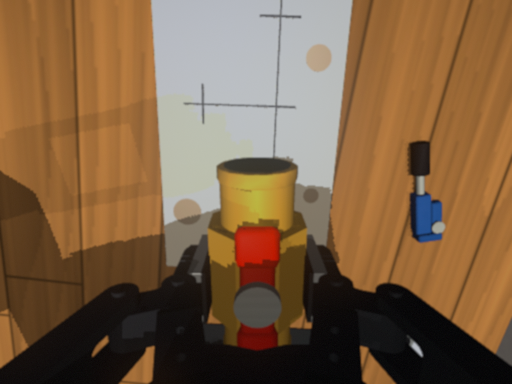

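The valve is held straight (cap at (257,307)); the board shows the front cross (203,104), middle cross (275,106) and red-side cross (280,16).

```bash
cat >> h.py <<'E'
def line(g,p,q,w=6,n=60,trim=4):
    """sub-pixel fit of a dark line near segment p-q; returns point, dir"""
    p,q=np.array(p,float),np.array(q,float); d=(q-p)/np.linalg.norm(q-p); nn=np.array([-d[1],d[0]])
    gr=cv2.cvtColor(g['color'],cv2.COLOR_RGB2GRAY).astype(np.float32); k=np.arange(-w,w+.1,.5); pts=[]
    for t in np.linspace(0,1,n):
        c=p+(q-p)*t; s=cv2.remap(gr,(c[0]+k*nn[0]).astype(np.float32)[None],(c[1]+k*nn[1]).astype(np.float32)[None],1)[0]
        a=np.clip(np.median(s)-s-15,0,None)
        if a.sum()>0: pts.append(c+nn*(a@k)/a.sum())
    v=cv2.fitLine(np.array(pts,np.float32),cv2.DIST_HUBER,0,.01,.01).ravel(); return v[2:],v[:2]
def cross(l1,l2):
    t=np.linalg.solve(np.c_[l1[1],-l2[1]],l2[0]-l1[0]); return l1[0]+l1[1]*t[0]
E
python3 - <<'E'
from h import *
import pickle
g=pickle.load(open('w4.pkl','rb'))
L=line(g,(280,28),(276,95)); L2=line(g,(275.5,115),(274,145)); S=line(g,(212,104),(265,106)); F=line(g,(202.5,88),(203,98)); F2=line(g,(203,108),(203,120)); R=line(g,(262,16),(275,16))
pm,pf,pr=cross(L,S),cross(F,S),cross(L,R); print(pm,pf,pr)
W=plane(g,[pm,pf,pr],12); print(W.round(1)); d=W[2]-W[0];e=W[0]-W[1]
print(np.linalg.norm(d),np.degrees(np.arctan2(d[1],d[0])),np.linalg.norm(e),np.degrees(np.arctan2(e[1],e[0])))
# cap in tool coords at tool z=-47.4
M=np.array(g['mount']); c=M[:3,3]
for px in ((257,307),):
    dd=M[:3,:3]@np.array([(px[0]-g['mtx'][0,2])/g['mtx'][0,0],(px[1]-g['mtx'][1,2])/g['mtx'][1,1],1]); print('cap tool',c+dd*((-47-c[2])/dd[2]))
E
```

```text
[275.80884 106.10841] [202.54147 103.61713] [280.09784   15.997246]
[[517.8 234.   12. ]
 [423.3 224.5  12. ]
 [507.2 338.1  12. ]]
104.69984799918534 95.82114703919672 94.9303349466893 5.742617795639272
cap tool [  2.24543565   0.62076522 -47.        ]
```

play_rows(
  dp=[
    [0.8, 0.143, 0.6],
    [1.6, 0.286, 1.2],
    [2.4, 0.43, 1.8],
    [3.2, 0.573, 2.4],
    [4.0, 0.716, 3.0],
  ],
  rot=[
    [0, 0, 0.1],
    [0, 0, 0.2],
    [0, 0, 0.29],
    [0, 0, 0.29],
    [0, 0, 0.29],
  ],
)

```text
clock: 6.82
eef_pos: [508.7, 335.9, 173.6]
tcp_rot: [-3.141, 0.0, 1.669]
contact_force: [1.3, -0.6, -3.1]
opening: 0.454
grasp_force: 62.5
```

play_rows(
  dp=[
    [0, 0, 0.7],
    [0, 0, 1.4],
    [0, 0, 1.4],
    [0, 0, 1.4],
  ],
  rot=[
    [0, 0, 0],
    [0, 0, 0],
    [0, 0, 0],
    [0, 0, 0],
  ],
)

```text
clock: 7.15
eef_pos: [507.6, 334.3, 117.7]
tcp_rot: [-3.138, 0.002, 1.669]
contact_force: [1.3, 0.0, -2.6]
opening: 0.456
grasp_force: 62.4
```

```bash
cat >> h.py <<'E'
def go(x,y,z,yawdeg):
    s=telemetry.sense(); R=Ro.from_euler('xyz',s['tcp_rot']); Rt=Ro.from_euler('xyz',[np.pi,0,np.radians(yawdeg)])
    print('at',s['eef_pos'].round(1),'yaw',round(float(np.degrees(s['tcp_rot'][2])),2),'t',s['clock'],'grip',round(s['grasp_force'],1),round(s['opening'],3),'F',s['contact_force'].round(1))
    print('dp',(R.inv().apply(np.array([x,y,z])-s['eef_pos'])/40).round(3),'rot',(np.degrees((R.inv()*Rt).as_rotvec())/6).round(3))
E
python3 - <<'E'
from h import *
import pickle
go(507.4,336.2,15.6,95.8)
g=wrist('w5.png');pickle.dump(g,open('w5.pkl','wb'))
E
```

```text
at [507.6 334.3 117.7] yaw 95.64 t 7.15 grip 62.4 0.456 F [ 1.3  0.  -2.6]
dp [0.053 0.008 2.552] rot [-0.036  0.02  -0.027]
```

View pics/w5.png

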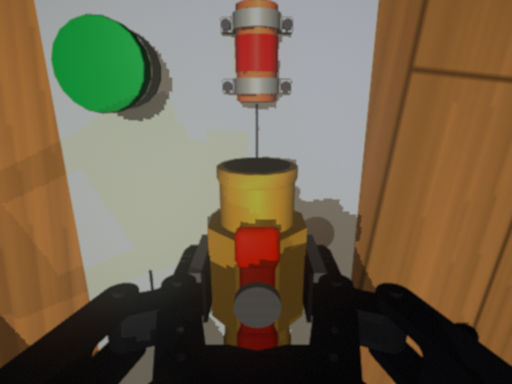

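The valve lines up with the drawn line (line vertical at column 257, red tail on the same column). Lowering.

play_rows(
  dp=[
    [0.05, 0, 0.8],
    [0.05, 0, 1.6],
    [0.05, 0, 2.2],
    [0.05, 0, 2.45],
    [0.05, 0, 2.45],
  ],
  rot=[
    [0, 0, 0],
    [0, 0, 0],
    [0, 0, 0],
    [0, 0, 0],
    [0, 0, 0],
  ],
)

```text
clock: 7.62
eef_pos: [508.2, 337.4, 20.7]
tcp_rot: [-3.14, 0.001, 1.669]
contact_force: [-1.2, 0.6, -2.7]
opening: 0.459
grasp_force: 62.4
```

play_rows(
  dp=[
    [0, 0, 0],
    [0, 0, 0.1],
    [0, 0, 0.1],
    [0, 0, 0.1],
    [0, 0, 0.1],
  ],
  rot=[
    [0, 0, 0],
    [0, 0, 0],
    [0, 0, 0],
    [0, 0, 0],
    [0, 0, 0],
  ],
)

```text
clock: 8.03
eef_pos: [508.6, 338.6, 18.0]
tcp_rot: [3.14, -0.001, 1.67]
contact_force: [-0.6, -0.2, -2.9]
opening: 0.459
grasp_force: 62.5
```

Run:
```python
from h import *
go(507.4,336.2,15.3,95.8)
```

```text
at [508.6 338.6  18. ] yaw 95.69 t 8.0333 grip 62.5 0.459 F [-0.6 -0.2 -2.9]
dp [-0.056 -0.035  0.067] rot [ 0.012 -0.007 -0.018]
```

play_rows(
  dp=[
    [0, 0, 0.05],
    [0, 0, 0.05],
    [0, 0, 0.05],
  ],
  rot=[
    [0, 0, 0],
    [0, 0, 0],
    [0, 0, 0],
  ],
)

```text
clock: 8.28
eef_pos: [508.3, 338.4, 15.2]
tcp_rot: [3.141, -0.0, 1.67]
contact_force: [0.5, 0.1, -2.0]
opening: 0.458
grasp_force: 62.8
```

Run:
```python
from h import *
import pickle
go(507.4,336.2,15.3,95.8)
g=wrist();pickle.dump(g,open('w6.pkl','wb'));go(507.4,336.2,15.3,95.8)
p=proj(g,[[507.2,338.5,12],[507.4,336.2,12]]);print(p)
a=pickle.load(open('w5.pkl','rb'))
# red tape centroid / near pipe end stereo consistency
for q in(a,g):
    m=masks(q)['red']; 
    for o in blobs(m,150): print(o,plane(q,o[1],43)[0].round(1))
```

```text
at [508.3 338.4  15.2] yaw 95.7 t 8.2833 grip 62.8 0.458 F [ 0.5  0.1 -2. ]
dp [-0.052 -0.027 -0.003] rot [ 0.004 -0.002 -0.017]
at [508.2 338.3  15.2] yaw 95.7 t 8.3333 grip 62.8 0.456 F [-0.6  0.4 -1.4]
dp [-0.051 -0.026 -0.004] rot [ 0.003 -0.002 -0.017]
[[253.57632174 246.37960178]
 [253.52774324 250.46852976]]
(597, array([244.9,  52. ]), array([245.,  52.]), array([36., 16.]), 90.0) [490.7 432.2  43. ]
(603, array([266.8,  52. ]), array([267.,  52.]), array([36., 16.]), 90.0) [504.4 433.5  43. ]
(4506, array([250.9,  31.3]), array([250.5,  32.5]), array([65., 73.]), 90.0) [497.5 431.9  43. ]
```

play_rows(
  dp=[
    [-0.05, -0.025, 0],
    [-0.05, -0.025, 0.03],
    [-0.05, -0.025, 0.03],
    [-0.05, -0.025, 0.03],
  ],
  rot=[
    [0, 0, 0],
    [0, 0, 0],
    [0, 0, 0],
    [0, 0, 0],
  ],
)

```text
clock: 8.67
eef_pos: [507.5, 336.3, 15.1]
tcp_rot: [3.141, -0.0, 1.67]
contact_force: [-3.4, -0.9, 12.3]
opening: 0.456
grasp_force: 64.3
```

play_rows(
  dp=[
    [0, 0, 0],
    [0, 0, 0],
    [0, 0, 0],
    [0, 0, 0],
    [0, 0, 0],
  ],
  rot=[
    [0, 0, 0],
    [0, 0, 0],
    [0, 0, 0],
    [0, 0, 0],
    [0, 0, 0],
  ],
  fingers=1.0,
)

```text
clock: 9.08
eef_pos: [507.2, 336.0, 13.7]
tcp_rot: [-3.141, 0.0, 1.67]
contact_force: [0.1, 0.2, -0.0]
opening: 1.001
grasp_force: 0.0
```

play_rows(
  dp=[
    [0, 0, -0.5],
    [0, 0, -1.4],
    [0, 0, -2.4],
    [-0.3, 0, -3.4],
    [-0.9, 0, -4.0],
  ],
  rot=[
    [0, 0, 0],
    [0, 0, 0],
    [0, 0, 0],
    [0, 0, 0],
    [0, 0, 0],
  ],
)

```text
clock: 9.5
eef_pos: [512.2, 302.4, 177.9]
tcp_rot: [3.137, -0.003, 1.672]
contact_force: [1.3, -0.2, 0.2]
opening: 1.0
grasp_force: 0.0
```

play_rows(
  dp=[
    [-0.5, 0, 0],
    [-1, 0, 0],
    [-1, 0, 0],
    [-1, 0, 0],
  ],
  rot=[
    [0, 0, 0],
    [0, 0, 0],
    [0, 0, 0],
    [0, 0, 0],
  ],
)

```text
clock: 9.83
eef_pos: [514.9, 259.8, 173.9]
tcp_rot: [3.142, -0.0, 1.668]
contact_force: [-0.2, 0.6, 0.2]
opening: 0.999
grasp_force: 0.0
```

Run:
```python
from h import *
import pickle
go(507.4,336.2,15.3,95.8)
g=wrist('w7.png');pickle.dump(g,open('w7.pkl','wb'))
for k in('red','white'):
  for o in blobs(masks(g)[k],80): print(k,o,plane(g,o[1],62.5)[0].round(1))
```

```text
at [514.9 259.8 173.9] yaw 95.59 t 9.8333 grip 0.0 0.999 F [-0.2  0.6  0.2]
dp [1.918 0.    3.966] rot [ 0.    -0.002 -0.034]
red (223, array([258.1,  59.2]), array([257. ,  61.5]), array([27., 18.]), 90.0) [506.8 357.9  62.5]
red (211, array([258.5, 114.4]), array([257., 111.]), array([24., 18.]), 90.0) [511.1 318.1  62.5]
```

View pics/w7.png

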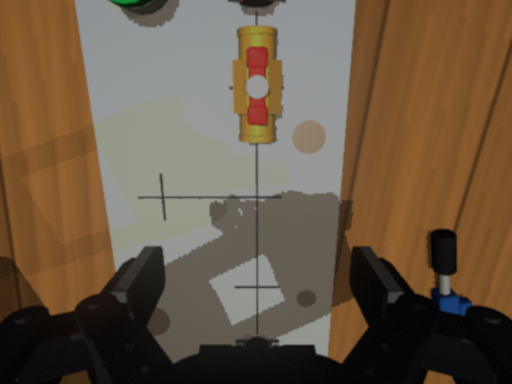

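The valve lies on the cross (cap at (257,87), cross arms sticking out at rows 88). Quantifying.

Run:
```python
from h import *
import pickle
g=pickle.load(open('w7.pkl','rb'))
L=line(g,(256.5,150),(256.5,190)); L3=line(g,(256.5,205),(256.5,275)); S=line(g,(170,197),(248,197)); F=line(g,(161.5,178),(162.5,192)); F2=line(g,(163,202),(164.5,216)); B=line(g,(238,287),(252,287))
pm,pf,pb=cross(L,S),cross(F,S),cross(L3,B)
W=plane(g,[pm,pf,pb],12); print(W.round(1)); d=W[0]-W[2]; e=W[0]-W[1]; f=plane(g,[L[0]-L[1]*30,L[0]+L[1]*30],12); 
print('dir',np.degrees(np.arctan2(d[1],d[0])),np.degrees(np.arctan2(e[1],e[0])),np.linalg.norm(d),np.linalg.norm(e))
u=e/np.linalg.norm(e); v=np.array([-u[1],u[0],0]); o=W[0]
def bf(p,z): q=plane(g,p,z)[0]-o; return round(q@u,1),round(q@v,1)
M=masks(g); H=hsv(g)
gr=(H[...,1]<60)&(H[...,2]>150); gr[:,:245]=0;gr[:,270:]=0;gr[:72]=0;gr[100:]=0
b=blobs(gr,60); print('cap',[ (x[0],x[1],bf(x[1],62.5)) for x in b])
m=M['yel']|M['red']; o2=[x for x in blobs(cv2.morphologyEx((M['obj']).astype(np.uint8),cv2.MORPH_CLOSE,np.ones((5,5))),800)]
for x in o2: print(x)
print('far end',bf((257.5,27),28.5),bf((257.5,27),12+36),'near',bf((257.5,143),28.5), 'arms',bf((231,88),12),bf((282,88.5),12))
```

```text
[[517.8 232.4  12. ]
 [423.  224.9  12. ]
 [528.4 129.7  12. ]]
dir 95.87059314426001 4.551157906167513 103.27530692571554 95.14078139352084
cap [(316, array([256.8,  86.3]), (np.float64(-1.7), np.float64(106.8)))]
(21513, array([ 46.1, 124.4]), array([ 54., 117.]), array([234., 108.]), 90.0)
(38128, array([429.9, 117.8]), array([425.5, 117. ]), array([171., 234.]), -0.0)
(4269, array([256.9,  83.2]), array([257. ,  83.5]), array([117.,  48.]), 90.0)
far end (np.float64(-2.0), np.float64(153.5)) (np.float64(-2.0), np.float64(150.1)) near (np.float64(-0.1), np.float64(58.4)) arms (np.float64(-25.2), np.float64(105.7)) (np.float64(21.4), np.float64(106.1))
```

Valve within about 1 mm. Now the union.

play_rows(
  dp=[
    [-0.905, -0.215, 0],
    [-1.81, -0.43, 0],
    [-2.715, -0.645, 0],
    [-3.62, -0.86, 0],
  ],
  rot=[
    [0, 0, 0],
    [0, 0, 0],
    [0, 0, 0],
    [0, 0, 0],
  ],
)

```text
clock: 10.22
eef_pos: [494.5, 112.7, 173.4]
tcp_rot: [-3.141, -0.0, 1.672]
contact_force: [1.3, 0.1, 0.3]
opening: 1.001
grasp_force: 0.0
```

play_rows(
  dp=[
    [-0.905, -0.215, 0],
    [-1.81, -0.43, 0],
    [-2.715, -0.645, 0],
    [-3.62, -0.86, 0],
  ],
  rot=[
    [0, 0, 0],
    [0, 0, 0],
    [0, 0, 0],
    [0, 0, 0],
  ],
)

```text
clock: 10.55
eef_pos: [475.0, -35.2, 173.6]
tcp_rot: [-3.142, -0.0, 1.671]
contact_force: [0.9, -0.5, -0.4]
opening: 0.998
grasp_force: 0.0
```

play_rows(
  dp=[
    [-0.75, -0.17, 0.2],
    [-1.5, -0.34, 0.4],
    [-2.25, -0.51, 0.6],
    [-3.0, -0.69, 0.8],
    [-3.62, -0.86, 1.07],
  ],
  rot=[
    [0, 0, 1.15],
    [0, 0, 2.3],
    [0, 0, 3.45],
    [0, 0, 4.6],
    [0, 0, 5.7],
  ],
)

```text
clock: 10.97
eef_pos: [455.9, -183.4, 130.8]
tcp_rot: [3.141, -0.0, 1.068]
contact_force: [0.3, 0.0, 0.8]
opening: 0.999
grasp_force: 0.0
```

play_rows(
  dp=[
    [0, 0, 0],
    [0, 0, 0],
    [0, 0, 0],
    [0, 0, 0],
    [0, 0, 0],
  ],
  rot=[
    [0, 0, 1.1],
    [0, 0, 2.2],
    [0, 0, 3.3],
    [0, 0, 4.4],
    [0, 0, 4.98],
  ],
)

```text
clock: 11.38
eef_pos: [455.8, -181.4, 130.6]
tcp_rot: [-3.141, 0.0, 0.546]
contact_force: [0.3, -0.3, 0.6]
opening: 0.999
grasp_force: 0.0
```

play_rows(
  dp=[
    [0, 0, 0],
    [0, 0, 0],
    [0, 0, 0],
  ],
  rot=[
    [0, 0, 0],
    [0, 0, 0],
    [0, 0, 0],
  ],
)

```text
clock: 11.63
eef_pos: [455.5, -181.6, 130.8]
tcp_rot: [-3.141, 0.0, 0.555]
contact_force: [-0.2, -0.2, -0.7]
opening: 0.999
grasp_force: 0.0
```

Run:
```python
from h import *
import pickle
go(454.5,-182.5,8,31.5)
g=wrist('w8.png');pickle.dump(g,open('w8.pkl','wb'))
for k in('yel','cop'):
  for o in blobs(masks(g)[k],80): print(k,o,plane(g,o[1],42)[0].round(1))
print(proj(g,[[454.5,-182.5,45]]))
```

```text
at [ 455.5 -181.6  130.8] yaw 31.78 t 11.6333 grip 0.0 0.999 F [-0.2 -0.2 -0.7]
dp [-0.033  0.006  3.071] rot [-0.002  0.001  0.046]
cop (38995, array([131.4, 120.6]), array([135.5, 117. ]), array([234., 271.]), 90.0) [456.2 -76.3  42. ]
cop (2701, array([481.3,  19.4]), array([467.,  29.]), array([58., 88.]), 90.0) [ 636.  -242.8   42. ]
cop (7835, array([469.9, 153.6]), array([460., 154.]), array([160., 102.]), 90.0) [ 565.9 -298.1   42. ]
cop (890, array([254.5, 156.9]), array([254.5, 157.5]), array([29., 39.]), 90.0) [ 480.2 -164.7   42. ]
cop (332, array([256.2, 228.3]), array([256.2, 228. ]), array([13., 28.]), 88.0) [ 432.2 -196.    42. ]
[[256.57736839 198.28743107]]
```

View pics/w8.png

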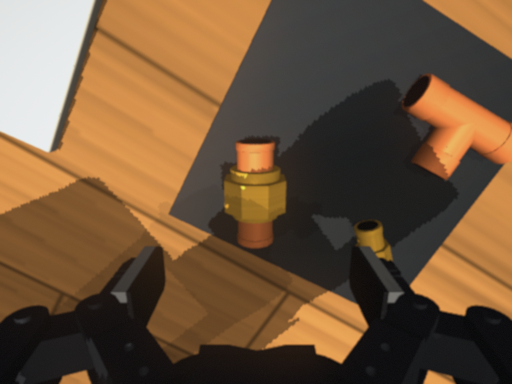

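The union stands vertical in the picture, nut centred near (255,195), sockets rows 138–248; the drain inlet (370,230) is near the right finger's descent path and needs checking.

Run:
```python
from h import *
import pickle
g=pickle.load(open('w8.pkl','rb'))
print(plane(g,[[255.5,145],[255.5,247]],42.5).round(1)[:,:2],plane(g,[[255.5,247]],34).round(1))
s=telemetry.sense();R=Ro.from_euler('xyz',s['tcp_rot'])
for n,X in (('nut',[454.5,-182.5,27]),('knob',[450,-312.2,45]),('inlet',[450+34*np.cos(.87),-312.2+34*np.sin(.87),17])): print(n,R.inv().apply(np.array(X)-s['eef_pos']).round(1))
```

```text
[[ 488.2 -160.7]
 [ 418.2 -204. ]] [[ 414.4 -206.3   34. ]]
nut [ -1.2   0.2 103.9]
knob [-73.3 108.1  85.9]
inlet [-41.   97.5 113.9]
```

play_rows(
  dp=[
    [-0.045, 0, 0.8],
    [-0.045, 0, 1.6],
    [-0.045, 0, 2.4],
    [-0.045, 0, 2.9],
    [-0.045, 0, 3.07],
  ],
  rot=[
    [0, 0, 0],
    [0, 0, 0],
    [0, 0, 0],
    [0, 0, 0],
    [0, 0, 0],
  ],
)

```text
clock: 12.1
eef_pos: [451.9, -182.1, 5.5]
tcp_rot: [-3.138, 0.003, 0.553]
contact_force: [-0.6, 1.1, -0.6]
opening: 1.0
grasp_force: 0.0
```

play_rows(
  dp=[
    [0, 0, 0],
    [0, 0, 0],
    [0, 0, 0],
    [0, 0, 0],
    [0, 0, 0],
  ],
  rot=[
    [0, 0, 0],
    [0, 0, 0],
    [0, 0, 0],
    [0, 0, 0],
    [0, 0, 0],
  ],
  fingers=0.4,
  grip_force=60,
)

```text
clock: 12.52
eef_pos: [454.4, -183.1, 9.8]
tcp_rot: [3.14, -0.001, 0.552]
contact_force: [-1.5, 3.2, 7.4]
opening: 0.547
grasp_force: 62.4
```

play_rows(
  dp=[
    [0, 0, 0],
    [0, 0, 0],
    [0, 0, 0],
  ],
  rot=[
    [0, 0, 0],
    [0, 0, 0],
    [0, 0, 0],
  ],
)

```text
clock: 12.77
eef_pos: [454.4, -183.1, 9.8]
tcp_rot: [3.14, -0.001, 0.552]
contact_force: [-1.8, 2.0, 6.4]
opening: 0.551
grasp_force: 62.4
```

play_rows(
  dp=[
    [0, 0, -0.5],
    [0, 0, -1.4],
    [0, 0, -2.4],
    [0, 0, -3.4],
    [0, 0, -4.4],
  ],
  rot=[
    [0, 0, 0],
    [0, 0, 0],
    [0, 0, 0],
    [0, 0, 0],
    [0, 0, 0],
  ],
)

```text
clock: 13.18
eef_pos: [453.2, -182.8, 186.8]
tcp_rot: [3.141, -0.0, 0.552]
contact_force: [2.1, -1.1, -6.0]
opening: 0.554
grasp_force: 64.7
```

Run:
```python
from h import *
go(528.4,129.5,100,95.7)
```

```text
at [ 453.2 -182.8  186.8] yaw 31.62 t 13.1833 grip 64.7 0.554 F [ 2.1 -1.1 -6. ]
dp [ 5.694 -5.664  2.17 ] rot [ 9.000e-03 -0.000e+00 -1.068e+01]
```

play_rows(
  dp=[
    [0.71, -0.7, 0],
    [1.42, -1.41, 0],
    [2.13, -2.12, 0],
    [2.84, -2.83, 0],
  ],
  rot=[
    [0, 0, 0],
    [0, 0, 0],
    [0, 0, 0],
    [0, 0, 0],
  ],
)

```text
clock: 13.52
eef_pos: [491.2, -25.6, 185.6]
tcp_rot: [3.14, -0.002, 0.551]
contact_force: [1.3, -0.3, -4.8]
opening: 0.551
grasp_force: 64.7
```

play_rows(
  dp=[
    [0.6, -0.6, 0],
    [1.2, -1.2, 0],
    [1.8, -1.8, 0],
    [2.4, -2.4, 0],
    [2.85, -2.83, 0],
  ],
  rot=[
    [0, 0, -1.14],
    [0, 0, -2.28],
    [0, 0, -3.42],
    [0, 0, -4.56],
    [0, 0, -5.7],
  ],
)

```text
clock: 13.93
eef_pos: [529.1, 131.8, 185.1]
tcp_rot: [3.141, -0.001, 1.156]
contact_force: [0.2, -0.1, -4.5]
opening: 0.552
grasp_force: 64.7
```

play_rows(
  dp=[
    [0, 0, 0.4],
    [0, 0, 0.8],
    [0, 0, 1.2],
    [0, 0, 1.6],
    [0, 0, 1.8],
  ],
  rot=[
    [0, 0, -1.14],
    [0, 0, -2.28],
    [0, 0, -3.42],
    [0, 0, -4.5],
    [0, 0, -4.98],
  ],
)

```text
clock: 14.35
eef_pos: [527.8, 129.0, 111.2]
tcp_rot: [-3.14, 0.0, 1.677]
contact_force: [-0.3, 0.6, -3.7]
opening: 0.553
grasp_force: 64.5
```

play_rows(
  dp=[
    [0, 0, 0],
    [0, 0, 0],
    [0, 0, 0],
  ],
  rot=[
    [0, 0, 0],
    [0, 0, 0],
    [0, 0, 0],
  ],
)

```text
clock: 14.6
eef_pos: [529.4, 129.2, 113.2]
tcp_rot: [3.14, -0.0, 1.668]
contact_force: [-0.1, 0.5, -4.5]
opening: 0.551
grasp_force: 64.5
```

Run:
```python
from h import *
import pickle
go(528.4,129.5,19,95.7)
g=wrist('w9.png');pickle.dump(g,open('w9.pkl','wb'))
```

```text
at [529.4 129.2 113.2] yaw 95.57 t 14.6 grip 64.5 0.551 F [-0.1  0.5 -4.5]
dp [ 0.008 -0.027  2.356] rot [ 0.014 -0.002 -0.021]
```

View pics/w9.png

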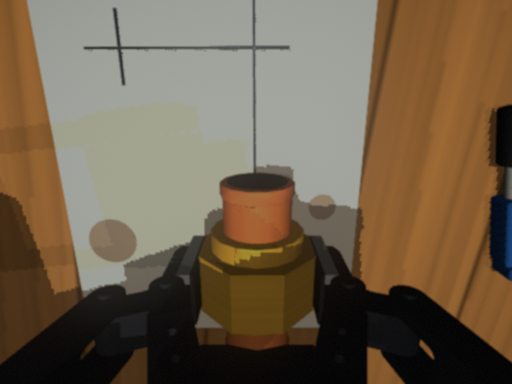

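The union is held straight; its open end ellipse is centred at about (257,184), the line at column 254, middle cross at (254,47), front cross at (119,47).

```bash
cat >> h.py <<'E'
def intool(g,px,z):
    M=np.array(g['mount'],float); d=M[:3,:3]@np.array([(px[0]-g['mtx'][0,2])/g['mtx'][0,0],(px[1]-g['mtx'][1,2])/g['mtx'][1,1],1]); return (M[:3,3]+d*((z-M[2,3])/d[2])).round(1)
E
python3 - <<'E'
from h import *
import pickle
g4=pickle.load(open('w4.pkl','rb'));g=pickle.load(open('w9.pkl','rb'))
def col(q,c,r0,r1):
    gr=cv2.cvtColor(q['color'],cv2.COLOR_RGB2GRAY); return gr[r0:r1,c-1:c+2].mean(1).astype(int).tolist()
print('valve',col(g4,257,152,182)); print('union',col(g,257,168,196)); print('nut',col(g,257,235,275))
print('valve face top/bot', intool(g4,(257,158),-33.4), intool(g4,(257,169),-.4),'ctr',intool(g4,(257,168),-16.9))
for z in(-17.2,): print('union ctr',intool(g,(257,184),z),'low',intool(g,(257,174),z+15.5),'high',intool(g,(257,192),z-15.5))
L=line(g,(254.5,60),(254.5,160)); S=line(g,(130,47),(245,47)); F=line(g,(121,56),(123.5,80)); pm=cross(L,S);pf=cross(F,S); W=plane(g,[pm,pf],12); print(pm,pf,W.round(1)); d=plane(g,[L[0]-L[1]*40,L[0]+L[1]*40],12);d=d[1]-d[0];e=W[0]-W[1];print(np.degrees(np.arctan2(d[1],d[0])),np.degrees(np.arctan2(e[1],e[0])),np.linalg.norm(e))
E
```

```text
valve [189, 189, 189, 190, 182, 138, 77, 54, 54, 54, 54, 54, 53, 53, 53, 53, 53, 52, 53, 55, 62, 74, 104, 141, 159, 162, 162, 163, 164, 165]
union [101, 100, 101, 97, 79, 55, 44, 43, 43, 43, 42, 41, 41, 42, 41, 41, 41, 40, 40, 40, 42, 47, 54, 68, 94, 113, 119, 119]
nut [112, 111, 111, 111, 111, 111, 112, 108, 89, 64, 53, 52, 52, 52, 69, 109, 133, 136, 133, 133, 128, 106, 81, 75, 75, 75, 74, 73, 73, 72, 72, 71, 69, 60, 46, 40, 38, 39, 38, 44]
valve face top/bot [ 53.2   0.6 -33.4] [41.4  0.6 -0.4] ctr [ 45.7   0.6 -16.9]
union ctr [ 39.1   0.6 -17.2] low [39.4  0.6 -1.7] high [ 40.5   0.6 -32.7]
[253.56107   47.322586] [118.900925  47.421654] [[517.5 233.8  12. ]
 [423.1 224.4  12. ]]
-84.18278240542695 5.687739044723724 94.89740165600038
```

play_rows(
  dp=[
    [0.04, -0.03, 0.8],
    [0.04, -0.03, 1.6],
    [0.04, -0.03, 2.1],
    [0.04, -0.03, 2.25],
    [0.04, -0.03, 2.25],
  ],
  rot=[
    [0, 0, -0.03],
    [0, 0, -0.03],
    [0, 0, -0.03],
    [0, 0, -0.03],
    [0, 0, -0.03],
  ],
)

```text
clock: 15.07
eef_pos: [526.9, 130.4, 21.5]
tcp_rot: [-3.14, 0.0, 1.672]
contact_force: [0.7, 0.1, -4.3]
opening: 0.549
grasp_force: 64.6
```

play_rows(
  dp=[
    [0, 0, 0],
    [0, 0, 0],
    [0, 0, 0.06],
    [0, 0, 0.1],
    [0, 0, 0.1],
  ],
  rot=[
    [0, 0, 0],
    [0, 0, 0],
    [0, 0, 0],
    [0, 0, 0],
    [0, 0, 0],
  ],
)

```text
clock: 15.48
eef_pos: [528.1, 130.8, 18.9]
tcp_rot: [3.14, -0.0, 1.673]
contact_force: [1.7, 0.4, -2.8]
opening: 0.55
grasp_force: 65.1
```

Run:
```python
from h import *
go(528.1,130.4,18.8,95.75)
```

```text
at [528.1 130.8  18.9] yaw 95.87 t 15.4833 grip 65.1 0.55 F [ 1.7  0.4 -2.8]
dp [-0.009 -0.001  0.001] rot [ 0.014 -0.002  0.019]
```

play_rows(
  dp=[
    [0, 0, 0.03],
    [0, 0, 0.03],
    [0, 0, 0.03],
  ],
  rot=[
    [0, 0, 0],
    [0, 0, 0],
    [0, 0, 0],
  ],
)

```text
clock: 15.73
eef_pos: [528.1, 130.8, 18.8]
tcp_rot: [3.14, -0.0, 1.673]
contact_force: [-3.9, -1.2, 15.8]
opening: 0.548
grasp_force: 67.1
```

play_rows(
  dp=[
    [0, 0, 0],
    [0, 0, 0],
    [0, 0, 0],
    [0, 0, 0],
    [0, 0, 0],
  ],
  rot=[
    [0, 0, 0],
    [0, 0, 0],
    [0, 0, 0],
    [0, 0, 0],
    [0, 0, 0],
  ],
  fingers=1.0,
)

```text
clock: 16.15
eef_pos: [527.6, 130.6, 17.0]
tcp_rot: [3.142, -0.0, 1.673]
contact_force: [0.2, -0.4, 0.1]
opening: 0.999
grasp_force: 0.0
```

play_rows(
  dp=[
    [0, 0, -0.5],
    [0, 0, -1.4],
    [0, 0, -2.4],
    [-0.3, 0, -3.4],
    [-0.9, 0, -4.0],
  ],
  rot=[
    [0, 0, 0],
    [0, 0, 0],
    [0, 0, 0],
    [0, 0, 0],
    [0, 0, 0],
  ],
)

```text
clock: 16.57
eef_pos: [532.5, 96.2, 180.9]
tcp_rot: [3.138, -0.001, 1.675]
contact_force: [1.7, 0.6, 1.0]
opening: 1.001
grasp_force: 0.0
```

play_rows(
  dp=[
    [-0.5, 0, 0],
    [-1, 0, 0],
    [-1, 0, 0],
    [-1, 0, 0],
  ],
  rot=[
    [0, 0, 0],
    [0, 0, 0],
    [0, 0, 0],
    [0, 0, 0],
  ],
)

```text
clock: 16.9
eef_pos: [535.2, 54.4, 177.0]
tcp_rot: [-3.142, -0.0, 1.671]
contact_force: [-0.0, -0.1, -0.5]
opening: 1.0
grasp_force: 0.0
```

```bash
cat >> h.py <<'E'
O=np.array([517.6,233.9,0]); A=np.radians(5.75); U=np.array([np.cos(A),np.sin(A),0]); V=np.array([-np.sin(A),np.cos(A),0])
def bf(g,px,z): q=plane(g,px,z)-O; return np.c_[q@U,q@V].round(1)
def bw(x,y): return (O+x*U+y*V)[:2]
E
python3 - <<'E'
from h import *
import pickle
go(517,234,18.8,95.75)
g=wrist('w10.png');pickle.dump(g,open('w10.pkl','wb'))
print('expected px: cross',proj(g,[[*bw(0,-105),12],[*bw(0,-105),60],[*bw(20,-105),12],[*bw(0,0),12],[*bw(0,-63),43.5-0],[*bw(0,-147),51]]).round(1))
M=masks(g)
m=cv2.morphologyEx(M['obj'].astype(np.uint8),cv2.MORPH_CLOSE,np.ones((3,3)))
for k in('yel','cop','obj'):
  for o in blobs(M[k],150): 
    if 200<o[1][0]<310: print(k,o,bf(g,o[1],45))
gr=cv2.cvtColor(g['color'],cv2.COLOR_RGB2GRAY)
print('col',gr[20:160,255:259].mean(1).astype(int).tolist());
E
```

```text
at [535.2  54.4 177. ] yaw 95.76 t 16.9 grip 0.0 1.0 F [-0.  -0.1 -0.5]
dp [ 4.513e+00 -1.000e-03  3.956e+00] rot [-0.001 -0.001  0.002]
expected px: cross [[256.7  91.6]
 [256.7  91.6]
 [278.4  91.7]
 [256.9 -41.2]
 [256.8  36. ]
 [256.7 143.6]]
yel (1451, array([257.2,  89.5]), array([257. ,  89.5]), array([53., 30.]), 90.0) [[   0.4 -103.3]]
cop (794, array([257.1,  49. ]), array([257.3,  49.6]), array([27.8, 34.2]), 88.0) [[  0.2 -72.6]]
cop (772, array([257.7, 130.1]), array([257.5, 129.5]), array([27., 31.]), 90.0) [[   0.9 -136.4]]
obj (4542, array([257.6,  89. ]), array([257.5,  90. ]), array([108.,  57.]), 90.0) [[   0.7 -102.9]]
obj (163, array([256.6, 169.1]), array([256.5, 169. ]), array([ 6., 27.]), 90.0) [[  -0.  -170.6]]
obj (479, array([255.8, 197.1]), array([256.5, 198. ]), array([22., 27.]), 90.0) [[  -0.8 -196.8]]
col [130, 130, 132, 133, 134, 134, 135, 135, 135, 135, 135, 135, 135, 134, 131, 129, 130, 132, 132, 132, 132, 132, 129, 125, 131, 141, 142, 142, 142, 142, 142, 142, 142, 142, 142, 142, 142, 142, 142, 142, 142, 143, 139, 134, 147, 163, 167, 167, 167, 167, 167, 166, 166, 165, 163, 164, 166, 167, 167, 167, 168, 167, 168, 167, 168, 168, 168, 168, 168, 168, 167, 168, 168, 167, 167, 167, 168, 168, 168, 168, 168, 168, 168, 168, 168, 168, 168, 168, 163, 144, 138, 154, 163, 165, 164, 158, 143, 135, 138, 139, 139, 140, 140, 139, 139, 139, 139, 139, 139, 139, 139, 139, 139, 139, 139, 136, 128, 126, 131, 134, 134, 134, 131, 117, 100, 99, 119, 132, 135, 134, 133, 134, 133, 133, 133, 132, 132, 136, 154, 170]
```

View pics/w10.png

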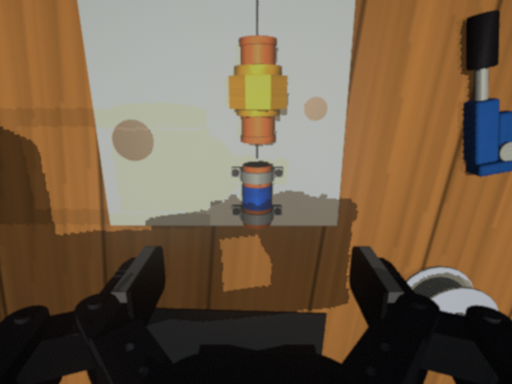

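The union sits in line: nut (257,89.5) against expected cross row 91.6, about 1.5 mm off – fine. Now the tee.

play_rows(
  dp=[
    [-0.96, 0.04, 0],
    [-1.92, 0.08, 0],
    [-2.88, 0.12, 0],
    [-3.83, 0.16, 0],
    [-4.79, 0.2, 0],
  ],
  rot=[
    [0, 0, 0],
    [0, 0, 0],
    [0, 0, 0],
    [0, 0, 0],
    [0, 0, 0],
  ],
)

```text
clock: 17.37
eef_pos: [562.9, -135.3, 176.6]
tcp_rot: [-3.141, -0.001, 1.675]
contact_force: [1.4, 0.5, -0.6]
opening: 0.999
grasp_force: 0.0
```

play_rows(
  dp=[
    [-0.96, 0.04, 0.2],
    [-1.92, 0.08, 0.4],
    [-2.88, 0.12, 0.6],
    [-3.83, 0.16, 0.9],
    [-4.79, 0.19, 1.15],
  ],
  rot=[
    [0, 0, 0.1],
    [0, 0, 0.2],
    [0, 0, 0.3],
    [0, 0, 0.3],
    [0, 0, 0.3],
  ],
)

```text
clock: 17.78
eef_pos: [590.4, -325.2, 129.7]
tcp_rot: [-3.141, -0.001, 1.643]
contact_force: [0.7, 0.3, 0.5]
opening: 0.999
grasp_force: 0.0
```

play_rows(
  dp=[
    [0, 0, 0],
    [0, 0, 0],
    [0, 0, 0],
  ],
  rot=[
    [0, 0, 0],
    [0, 0, 0],
    [0, 0, 0],
  ],
)

```text
clock: 18.03
eef_pos: [589.9, -323.4, 130.2]
tcp_rot: [-3.14, -0.001, 1.642]
contact_force: [-0.7, 0.0, -0.1]
opening: 0.998
grasp_force: 0.0
```

Run:
```python
from h import *
import pickle
go(588.5,-325,9,94)
g=wrist('w11.png');pickle.dump(g,open('w11.pkl','wb'))
M=masks(g)['cop']|masks(g)['obj']
for o in blobs(M,300): print(o,plane(g,o[1],20)[0].round(1))
print(proj(g,[[589,-325,30],[587,-292,34],[586,-246,34],[541,-292,34]]).round(1))
```

```text
at [ 589.9 -323.4  130.2] yaw 94.07 t 18.0333 grip 0.0 0.998 F [-0.7  0.  -0.1]
dp [-0.042 -0.034  3.03 ] rot [-0.012 -0.013  0.012]
(55304, array([348.1, 132.8]), array([255.5, 117. ]), array([234., 511.]), 90.0) [ 659.  -273.8   20. ]
(6233, array([246. , 146.2]), array([235.5, 147.3]), array([ 81. , 122.5]), 1.4) [ 579.3 -290.2   20. ]
(1991, array([ 92.3, 155.6]), array([ 85.9, 159.6]), array([40.1, 90.7]), 40.8) [ 456.3 -306.7   20. ]
[[254.9 192.3]
 [255.3 152.3]
 [258.4  88.8]
 [194.6 148. ]]
```

View pics/w11.png

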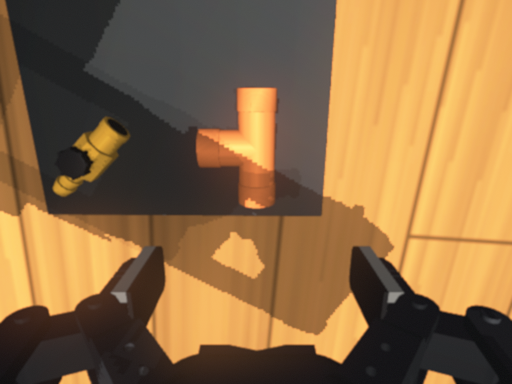

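The tee's run is vertical at column 257 (rows 87–208), branch end at (197,148); drain knob at (73,162), inlet (118,128), tail (62,190). Gripping the tee near its −y end.

play_rows(
  dp=[
    [-0.025, 0, 0.8],
    [-0.025, 0, 1.6],
    [-0.025, 0, 2.3],
    [-0.025, 0, 2.85],
    [-0.025, 0, 3.02],
  ],
  rot=[
    [0, 0, 0],
    [0, 0, 0],
    [0, 0, 0],
    [0, 0, 0],
    [0, 0, 0],
  ],
)

```text
clock: 18.5
eef_pos: [588.4, -322.5, 7.2]
tcp_rot: [-3.138, -0.003, 1.644]
contact_force: [-0.1, 0.5, 0.1]
opening: 0.998
grasp_force: 0.0
```

play_rows(
  dp=[
    [0, 0, 0],
    [0, 0, 0],
    [0, 0, 0],
    [0, 0, 0],
    [0, 0, 0],
  ],
  rot=[
    [0, 0, 0],
    [0, 0, 0],
    [0, 0, 0],
    [0, 0, 0],
    [0, 0, 0],
  ],
  fingers=0.2,
  grip_force=45,
)

```text
clock: 18.92
eef_pos: [591.2, -326.0, 12.2]
tcp_rot: [3.139, 0.001, 1.642]
contact_force: [-1.8, 1.8, 8.3]
opening: 0.344
grasp_force: 43.8
```

play_rows(
  dp=[
    [0, 0, 0],
    [0, 0, 0],
    [0, 0, 0],
  ],
  rot=[
    [0, 0, 0],
    [0, 0, 0],
    [0, 0, 0],
  ],
)

```text
clock: 19.17
eef_pos: [591.2, -326.1, 12.2]
tcp_rot: [3.139, 0.001, 1.642]
contact_force: [0.5, 0.7, 7.1]
opening: 0.345
grasp_force: 43.9
```

play_rows(
  dp=[
    [0, 0, -0.5],
    [0, 0, -1.2],
    [0, 0, -2.0],
    [0, 0, -3.0],
    [0, 0, -4.0],
  ],
  rot=[
    [0, 0, 0],
    [0, 0, 0],
    [0, 0, 0],
    [0, 0, 0],
    [0, 0, 0],
  ],
)

```text
clock: 19.58
eef_pos: [589.4, -325.3, 171.9]
tcp_rot: [-3.141, -0.0, 1.642]
contact_force: [0.5, -0.6, -1.8]
opening: 0.344
grasp_force: 45.0
```

Run:
```python
from h import *
import pickle
p=bw(0,-33); print(p); go(*p,150,95.75)
g=wrist('w12.png');pickle.dump(g,open('w12.pkl','wb'))
M=masks(g)['obj']|masks(g)['cop']; M[:,:100]=0;M[:,300:]=0
for o in blobs(M,300): print(o)
```

```text
[520.90620603 201.0660389 ]
at [ 589.4 -325.3  171.9] yaw 94.06 t 19.5833 grip 45.0 0.344 F [ 0.5 -0.6 -1.8]
dp [13.248 -0.776  0.554] rot [-0.006 -0.004 -0.281]
(19696, array([221.3, 172.2]), array([199.5, 154. ]), array([160., 199.]), 90.0)
(1105, array([120.9, 138.4]), array([113.7, 143.1]), array([33.7, 61.4]), 41.6)
```

play_rows(
  dp=[
    [0.88, -0.05, 0],
    [1.77, -0.1, 0],
    [2.65, -0.155, 0],
    [3.53, -0.207, 0],
    [4.42, -0.259, 0],
  ],
  rot=[
    [0, 0, 0],
    [0, 0, 0],
    [0, 0, 0],
    [0, 0, 0],
    [0, 0, 0],
  ],
)

```text
clock: 20.05
eef_pos: [566.7, -148.7, 170.8]
tcp_rot: [3.141, 0.0, 1.641]
contact_force: [1.0, 0.3, -1.8]
opening: 0.341
grasp_force: 45.1
```

play_rows(
  dp=[
    [0.88, -0.05, 0],
    [1.77, -0.1, 0],
    [2.65, -0.155, 0],
    [3.53, -0.207, 0],
    [4.42, -0.259, 0],
  ],
  rot=[
    [0, 0, 0],
    [0, 0, 0],
    [0, 0, 0],
    [0, 0, 0],
    [0, 0, 0],
  ],
)

```text
clock: 20.47
eef_pos: [543.9, 27.1, 170.8]
tcp_rot: [3.14, 0.0, 1.642]
contact_force: [0.1, 0.3, -1.4]
opening: 0.341
grasp_force: 45.1
```

play_rows(
  dp=[
    [0.88, -0.05, 0],
    [1.77, -0.1, 0.1],
    [2.65, -0.155, 0.3],
    [3.53, -0.207, 0.5],
    [4.42, -0.259, 0.5],
  ],
  rot=[
    [0, 0, 0],
    [0, 0, -0.1],
    [0, 0, -0.2],
    [0, 0, -0.28],
    [0, 0, -0.28],
  ],
)

```text
clock: 20.88
eef_pos: [520.2, 202.6, 149.5]
tcp_rot: [-3.141, 0.0, 1.671]
contact_force: [-0.3, 0.3, -2.1]
opening: 0.34
grasp_force: 45.0
```

play_rows(
  dp=[
    [0, 0, 0],
    [0, 0, 0],
    [0, 0, 0],
  ],
  rot=[
    [0, 0, 0],
    [0, 0, 0],
    [0, 0, 0],
  ],
)

```text
clock: 21.13
eef_pos: [521.3, 201.1, 150.5]
tcp_rot: [3.141, 0.0, 1.672]
contact_force: [0.1, -0.6, -2.1]
opening: 0.343
grasp_force: 45.0
```

Run:
```python
from h import *
import pickle
p=bw(0,-33); go(*p,21.5,95.75)
g=wrist('w13.png');pickle.dump(g,open('w13.pkl','wb'))
H=hsv(g); m=(H[...,0]<=20)&(H[...,1]>120)&(H[...,2]>60); m[:,:130]=0;m[:,330:]=0
for r in range(60,300,8): 
    x=np.flatnonzero(m[r]); print(r,(x.min(),x.max(),len(x)) if len(x) else '',end=' | ')
print()
for c in range(140,300,8):
    x=np.flatnonzero(m[:,c]); print(c,(x.min(),x.max(),len(x)) if len(x) else '',end=' | ')
```

```text
at [521.3 201.1 150.5] yaw 95.8 t 21.1333 grip 45.0 0.343 F [ 0.1 -0.6 -2.1]
dp [ 0.    -0.012  3.225] rot [0.004 0.003 0.008]
60 (np.int64(237), np.int64(277), 17) | 68  | 76 (np.int64(226), np.int64(287), 62) | 84 (np.int64(218), np.int64(290), 73) | 92 (np.int64(218), np.int64(290), 73) | 100 (np.int64(219), np.int64(290), 72) | 108 (np.int64(219), np.int64(289), 71) | 116 (np.int64(219), np.int64(289), 71) | 124 (np.int64(222), np.int64(287), 66) | 132 (np.int64(222), np.int64(287), 66) | 140 (np.int64(222), np.int64(287), 66) | 148 (np.int64(223), np.int64(287), 65) | 156 (np.int64(149), np.int64(287), 139) | 164 (np.int64(145), np.int64(287), 143) | 172 (np.int64(143), np.int64(287), 145) | 180 (np.int64(142), np.int64(287), 146) | 188 (np.int64(142), np.int64(287), 146) | 196 (np.int64(143), np.int64(287), 145) | 204 (np.int64(144), np.int64(287), 144) | 212 (np.int64(147), np.int64(287), 141) | 220 (np.int64(226), np.int64(286), 61) | 228 (np.int64(226), np.int64(286), 61) | 236 (np.int64(226), np.int64(286), 61) | 244 (np.int64(226), np.int64(286), 61) | 252 (np.int64(226), 
[... 306 characters left out ...]
 | 156 (np.int64(154), np.int64(375), 83) | 164 (np.int64(154), np.int64(219), 66) | 172 (np.int64(154), np.int64(219), 66) | 180 (np.int64(154), np.int64(219), 66) | 188 (np.int64(154), np.int64(219), 66) | 196 (np.int64(155), np.int64(217), 63) | 204 (np.int64(155), np.int64(217), 63) | 212 (np.int64(155), np.int64(217), 63) | 220 (np.int64(78), np.int64(218), 106) | 228 (np.int64(76), np.int64(281), 206) | 236 (np.int64(0), np.int64(288), 254) | 244 (np.int64(17), np.int64(325), 284) | 252 (np.int64(4), np.int64(339), 284) | 260 (np.int64(4), np.int64(339), 286) | 268 (np.int64(0), np.int64(323), 294) | 276 (np.int64(0), np.int64(289), 275) | 284 (np.int64(0), np.int64(283), 227) | 292  |
```

play_rows(
  dp=[
    [-0.06, 0, 0.8],
    [-0.06, 0, 1.6],
    [-0.06, 0, 2.4],
    [-0.06, 0, 2.9],
    [-0.06, 0, 3.08],
  ],
  rot=[
    [0, 0, 0.13],
    [0, 0, 0.13],
    [0, 0, 0.13],
    [0, 0, 0.13],
    [0, 0, 0.13],
  ],
)

```text
clock: 21.6
eef_pos: [520.0, 196.7, 24.3]
tcp_rot: [-3.137, 0.001, 1.656]
contact_force: [-0.5, -1.1, -2.4]
opening: 0.344
grasp_force: 45.0
```

play_rows(
  dp=[
    [0, 0, 0],
    [0, 0, 0],
    [0, 0, 0.05],
    [0, 0, 0.1],
    [0, 0, 0.1],
  ],
  rot=[
    [0, 0, 0],
    [0, 0, 0],
    [0, 0, 0],
    [0, 0, 0],
    [0, 0, 0],
  ],
)

```text
clock: 22.02
eef_pos: [522.3, 199.1, 23.9]
tcp_rot: [3.14, -0.0, 1.657]
contact_force: [0.4, -0.2, -1.7]
opening: 0.342
grasp_force: 45.0
```

Run:
```python
from h import *
import pickle
go(521.6,198.7,21.2,95.0)
g=wrist('w14.png');pickle.dump(g,open('w14.pkl','wb'))
H=hsv(g); m=(H[...,0]<=20)&(H[...,1]>120)&(H[...,2]>60); m[:,:130]=0;m[:,330:]=0
for c in (150,160,170,180): x=np.flatnonzero(m[:240,c]); print(c,(x.min(),x.max()))
for r in (100,110,130,140,230): x=np.flatnonzero(m[r]); print(r,(x.min(),x.max()),end=' ')
# front line seen left of branch: find dark pixels rows per column
gr=cv2.cvtColor(g['color'],cv2.COLOR_RGB2GRAY).astype(int)
print(proj(g,[[*bw(-95,0),12],[*bw(-60,0),12],[*bw(0,50),12]]).round(1))
for c in range(10,145,12): col=gr[120:235,c]; r=120+int(np.argmin(col-cv2.GaussianBlur(col.astype(np.float32),(1,41),0).ravel())); print(c,r,gr[r,c],end=' ; ')
```

```text
at [522.3 199.1  23.9] yaw 94.97 t 22.0167 grip 45.0 0.342 F [ 0.4 -0.2 -1.7]
dp [-0.007 -0.018  0.068] rot [ 0.016 -0.004 -0.006]
150 (np.int64(155), np.int64(218))
160 (np.int64(154), np.int64(219))
170 (np.int64(154), np.int64(219))
180 (np.int64(154), np.int64(219))
100 (np.int64(219), np.int64(289)) 110 (np.int64(219), np.int64(289)) 130 (np.int64(222), np.int64(287)) 140 (np.int64(222), np.int64(287)) 230 (np.int64(226), np.int64(286)) [[ 63.1 177.9]
 [132.8 177. ]
 [250.5  69.1]]
10 190 154 ; 22 178 41 ; 34 178 33 ; 46 178 34 ; 58 178 34 ; 70 178 39 ; 82 178 41 ; 94 178 47 ; 106 177 50 ; 118 177 53 ; 130 177 51 ; 142 177 96 ;
```

play_rows(
  dp=[
    [-0.02, -0.018, 0.03],
    [-0.02, -0.018, 0.07],
    [-0.02, -0.018, 0.07],
    [-0.02, -0.018, 0.07],
  ],
  rot=[
    [0, 0, 0],
    [0, 0, 0],
    [0, 0, 0],
    [0, 0, 0],
  ],
)

```text
clock: 22.4
eef_pos: [521.3, 198.1, 21.2]
tcp_rot: [3.141, -0.0, 1.658]
contact_force: [-2.4, -1.7, 8.7]
opening: 0.344
grasp_force: 46.2
```

Run:
```python
from h import *
go(521.6,198.7,21.2,95.0)
```

```text
at [521.3 198.1  21.2] yaw 94.98 t 22.4 grip 46.2 0.344 F [-2.4 -1.7  8.7]
dp [ 0.014  0.009 -0.001] rot [ 0.007 -0.001 -0.004]
```

play_rows(
  dp=[
    [0, 0, 0],
    [0, 0, 0],
    [0, 0, 0],
    [0, 0, 0],
    [0, 0, 0],
  ],
  rot=[
    [0, 0, 0],
    [0, 0, 0],
    [0, 0, 0],
    [0, 0, 0],
    [0, 0, 0],
  ],
  fingers=1.0,
)

```text
clock: 22.82
eef_pos: [520.9, 198.0, 20.1]
tcp_rot: [-3.141, 0.0, 1.658]
contact_force: [-0.6, 0.8, 0.7]
opening: 1.0
grasp_force: 0.0
```

play_rows(
  dp=[
    [0, 0, -0.5],
    [0, 0, -1.3],
    [0, 0, -2.2],
    [-0.3, 0, -3.1],
    [-0.8, 0, -3.9],
  ],
  rot=[
    [0, 0, 0],
    [0, 0, 0],
    [0, 0, 0],
    [0, 0, 0],
    [0, 0, 0],
  ],
)

```text
clock: 23.23
eef_pos: [523.9, 167.1, 178.3]
tcp_rot: [3.141, -0.001, 1.659]
contact_force: [0.8, -0.0, 0.2]
opening: 0.996
grasp_force: 0.0
```

play_rows(
  dp=[
    [-0.3, 0, 0],
    [-0.3, 0, 0],
    [-0.3, 0, 0],
    [-0.3, 0, 0],
  ],
  rot=[
    [0, 0, 0],
    [0, 0, 0],
    [0, 0, 0],
    [0, 0, 0],
  ],
)

```text
clock: 23.57
eef_pos: [524.0, 154.3, 175.0]
tcp_rot: [-3.14, 0.0, 1.657]
contact_force: [-0.2, 0.3, -0.3]
opening: 0.995
grasp_force: 0.0
```

Run:
```python
from h import *
import pickle
go(450,-312,131,50)
g=wrist('w15.png');pickle.dump(g,open('w15.pkl','wb'))
H=hsv(g); m=(H[...,0]<=20)&(H[...,1]>120)&(H[...,2]>60); m[230:]=0
for o in blobs(m,300): print(o)
lab=cv2.connectedComponents(m.astype(np.uint8))[1]; print(proj(g,[[*bw(0,0),27.5],[*bw(0,46),27.5],[*bw(0,-46),27.5],[*bw(-46,0),27.5],[*bw(-95,0),12]]).round(1))
k=lab==lab[int(proj(g,[[*bw(0,0),43]])[0,1]),257]
for r in range(20,200,10):
    x=np.flatnonzero(k[r]); print(r,(x.min(),x.max()) if len(x) else '',end=' | ')
for c in range(180,290,10):
    x=np.flatnonzero(k[:,c]); print(c,(x.min(),x.max()) if len(x) else '',end=' | ')
```

```text
at [524.  154.3 175. ] yaw 94.95 t 23.5667 grip 0.0 0.995 F [-0.2  0.3 -0.3]
dp [-11.453  -2.847   1.108] rot [-0.016  0.008  7.491]
(21226, array([ 47.1, 121.2]), array([ 55. , 114.5]), array([229., 110.]), 90.0)
(34419, array([426.5, 110.3]), array([426. , 114.5]), array([229., 170.]), 90.0)
(5030, array([248.6,  84. ]), array([238.5,  84. ]), array([116.,  71.]), 90.0)
(2474, array([259.4, 197.9]), array([259., 195.]), array([68., 52.]), 90.0)
[[257.   86.2]
 [256.2  27.5]
 [257.6 139.3]
 [204.   86.9]
 [153.3  87.9]]
20  | 30 (np.int64(240), np.int64(274)) | 40 (np.int64(240), np.int64(274)) | 50 (np.int64(240), np.int64(274)) | 60 (np.int64(242), np.int64(273)) | 70 (np.int64(241), np.int64(273)) | 80 (np.int64(203), np.int64(273)) | 90 (np.int64(203), np.int64(273)) | 100 (np.int64(205), np.int64(273)) | 110 (np.int64(243), np.int64(273)) | 120 (np.int64(243), np.int64(273)) | 130 (np.int64(243), np.int64(274)) | 140 (np.int64(244), np.int64(273)) | 150  | 160  | 170  | 180  | 190  | 180  | 190  | 200  | 210 (np.int64(71), np.int64(104)) | 220 (np.int64(71), np.int64(104)) | 230 (np.int64(71), np.int64(103)) | 240 (np.int64(30), np.int64(103)) | 250 (np.int64(27), np.int64(141)) | 260 (np.int64(26), np.int64(142)) | 270 (np.int64(27), np.int64(141)) | 280  |
```

Tee numerically verified within about 1 mm. Now the drain cock.

play_rows(
  dp=[
    [-0.95, -0.24, 0],
    [-1.9, -0.48, 0],
    [-2.86, -0.71, 0],
    [-3.82, -0.95, 0],
  ],
  rot=[
    [0, 0, 0],
    [0, 0, 0],
    [0, 0, 0],
    [0, 0, 0],
  ],
)

```text
clock: 23.95
eef_pos: [499.2, -1.9, 175.0]
tcp_rot: [-3.14, -0.0, 1.66]
contact_force: [0.9, -0.1, 0.5]
opening: 1.001
grasp_force: 0.0
```

play_rows(
  dp=[
    [-0.95, -0.24, 0],
    [-1.9, -0.48, 0],
    [-2.86, -0.71, 0],
    [-3.82, -0.95, 0],
  ],
  rot=[
    [0, 0, 0],
    [0, 0, 0],
    [0, 0, 0],
    [0, 0, 0],
  ],
)

```text
clock: 24.28
eef_pos: [474.7, -157.8, 175.1]
tcp_rot: [-3.14, -0.001, 1.658]
contact_force: [1.1, -0.1, 0.5]
opening: 1.002
grasp_force: 0.0
```

play_rows(
  dp=[
    [-0.8, -0.2, 0.2],
    [-1.6, -0.4, 0.4],
    [-2.4, -0.6, 0.7],
    [-3.2, -0.8, 0.9],
    [-3.81, -0.95, 1.1],
  ],
  rot=[
    [0, 0, 1.1],
    [0, 0, 2.2],
    [0, 0, 3.3],
    [0, 0, 4.4],
    [0, 0, 5.5],
  ],
)

```text
clock: 24.7
eef_pos: [450.2, -313.4, 130.4]
tcp_rot: [-3.14, -0.0, 1.076]
contact_force: [1.2, -0.1, -0.4]
opening: 1.001
grasp_force: 0.0
```

play_rows(
  dp=[
    [0, 0, 0],
    [0, 0, 0],
    [0, 0, 0],
    [0, 0, 0],
    [0, 0, 0],
  ],
  rot=[
    [0, 0, 1],
    [0, 0, 2],
    [0, 0, 2],
    [0, 0, 2],
    [0, 0, 2],
  ],
)

```text
clock: 25.12
eef_pos: [451.0, -311.3, 131.6]
tcp_rot: [-3.141, 0.0, 0.876]
contact_force: [0.5, 0.3, 0.2]
opening: 1.001
grasp_force: 0.0
```

Run:
```python
from h import *
import pickle
go(450,-312,9,50)
g=wrist('w16.png');pickle.dump(g,open('w16.pkl','wb'))
print(proj(g,[[450,-312,47],[450,-312,17]]).round(1))
H=hsv(g); h,s,v=[H[...,i].astype(int) for i in range(3)]
m=(h>13)&(h<38)&(s>110)&(v>70); m[:,:200]=0;m[:,320:]=0;m[260:]=0
for o in blobs(m,80): print(o)
for r in range(120,262,5):
    x=np.flatnonzero(m[r]); y=np.flatnonzero(v[r,225:290]<32)+225; print(r,(x.min(),x.max(),len(x)) if len(x) else '',(y.min(),y.max(),len(y)) if len(y) else '',end=' | ')
```

```text
at [ 451.  -311.3  131.6] yaw 50.21 t 25.1167 grip 0.0 1.001 F [0.5 0.3 0.2]
dp [-0.03  -0.004  3.066] rot [-0.01   0.     0.036]
[[255.8 198.5]
 [256.  187.1]]
(1422, array([256.6, 165. ]), array([256. , 170.5]), array([61., 36.]), 90.0)
(514, array([254.5, 215.9]), array([255. , 216.5]), array([20., 29.]), 0.0)
(3620, array([261.4, 240.4]), array([259.5, 230.5]), array([ 57., 119.]), 90.0)
120   | 125   | 130   | 135   | 140 (np.int64(244), np.int64(270), 8)  | 145 (np.int64(243), np.int64(272), 29)  | 150 (np.int64(244), np.int64(271), 28)  | 155 (np.int64(243), np.int64(270), 28)  | 160 (np.int64(243), np.int64(270), 28)  | 165 (np.int64(239), np.int64(273), 35)  | 170 (np.int64(239), np.int64(274), 36)  | 175 (np.int64(239), np.int64(274), 35)  | 180 (np.int64(238), np.int64(273), 15)  | 185 (np.int64(239), np.int64(273), 11)  | 190 (np.int64(238), np.int64(273), 6)  | 195 (np.int64(238), np.int64(273), 12)  | 200 (np.int64(241), np.int64(272), 10)  | 205 (np.int64(200), np.int64(319), 24)  | 210 (np.int64(200), np.int64(319), 37)  | 215 (np.int64(200), np.int64(319), 46)  | 220 (np.int64(200), np.int64(319), 59)  | 225 (np.int64(200), np.int64(319), 68)  | 230 (np.int64(200), np.int64(319), 72)  | 235 (np.int64(200), np.int64(319), 73)  | 240 (np.int64(200), np.int64(319), 84)  | 245 (np.int64(200), np.int64(319), 94)  | 250 (np.int64(200), np.int64(319), 106)  | 255 (np.int64(200), np.int64(319), 117)  | 260   |
```

Run:
```python
from h import *
import pickle
g=pickle.load(open('w16.pkl','rb'))
print('tail',intool(g,(254.5,226.5),131.6-22)+[42,0,0],'bodyrear',intool(g,(256,201.5),131.6-31)+[14,0,0],'bodyfront',intool(g,(256,163.5),131.6-11)-[14,0,0],intool(g,(256,163.5),131.6-3)-[14,0,0],'inlet',intool(g,(257,144),131.6-17)-[34,0,0],intool(g,(257,140),131.6-5)-[34,0,0])
gr=cv2.cvtColor(g['color'],cv2.COLOR_RGB2GRAY).astype(int)
print(gr[134:232,255:258].mean(1).astype(int).tolist())
H=hsv(g)
k=(H[...,2]<45); 
for r in range(168,216,4): print(r,gr[r,236:276:3].tolist())
```

```text
tail [  6.9  -1.4 109.6] bodyrear [ 4.800e+00 -1.000e-01  1.006e+02] bodyfront [  3.8  -0.2 120.6] [  2.1  -0.2 128.6] inlet [  1.3   0.7 114.6] [  2.8   0.7 126.6]
[100, 100, 100, 94, 77, 59, 51, 68, 160, 238, 241, 242, 241, 240, 240, 239, 239, 240, 241, 241, 240, 239, 225, 203, 196, 196, 196, 197, 197, 197, 198, 198, 196, 181, 165, 181, 198, 199, 188, 154, 101, 66, 57, 61, 64, 66, 68, 68, 67, 67, 66, 66, 65, 65, 64, 64, 63, 63, 62, 61, 61, 60, 60, 59, 59, 59, 58, 57, 54, 52, 60, 79, 111, 140, 151, 155, 152, 134, 138, 154, 158, 156, 154, 153, 153, 151, 138, 133, 147, 156, 157, 155, 152, 152, 154, 151, 118, 75]
168 [67, 110, 148, 141, 130, 155, 163, 165, 158, 144, 130, 137, 148, 76]
172 [66, 112, 150, 149, 154, 203, 195, 194, 204, 201, 162, 162, 160, 74]
176 [64, 110, 147, 131, 139, 136, 78, 56, 141, 172, 147, 163, 157, 70]
180 [65, 121, 141, 73, 54, 60, 65, 69, 62, 56, 50, 153, 156, 68]
184 [60, 110, 117, 53, 62, 63, 65, 67, 68, 69, 62, 129, 155, 66]
188 [59, 108, 45, 56, 60, 62, 63, 65, 65, 66, 65, 52, 126, 65]
192 [58, 107, 62, 56, 59, 60, 62, 62, 63, 64, 64, 58, 93, 65]
196 [57, 112, 117, 49, 56, 57, 59, 61, 62, 62, 61, 130, 122, 59]
200 [58, 62, 83, 55, 50, 52, 56, 59, 60, 58, 66, 114, 79, 59]
204 [57, 58, 57, 58, 122, 128, 65, 77, 127, 117, 59, 60, 59, 62]
208 [57, 57, 58, 75, 115, 145, 153, 151, 141, 93, 60, 59, 59, 63]
212 [57, 57, 58, 68, 125, 133, 139, 137, 135, 115, 59, 59, 60, 60]
```

play_rows(
  dp=[
    [0.09, 0, 0.8],
    [0.09, 0, 1.6],
    [0.09, 0, 2.3],
    [0.09, 0, 2.85],
    [0.09, 0, 3.06],
  ],
  rot=[
    [0, 0, 0.35],
    [0, 0, 0.35],
    [0, 0, 0.35],
    [0, 0, 0.35],
    [0, 0, 0.35],
  ],
)

```text
clock: 25.58
eef_pos: [451.8, -307.6, 7.0]
tcp_rot: [-3.138, 0.001, 0.838]
contact_force: [-1.5, 0.3, 0.0]
opening: 0.999
grasp_force: 0.0
```

play_rows(
  dp=[
    [0, 0, 0],
    [0, 0, 0],
    [0, 0, 0],
    [0, 0, 0],
    [0, 0, 0],
  ],
  rot=[
    [0, 0, 0],
    [0, 0, 0],
    [0, 0, 0],
    [0, 0, 0],
    [0, 0, 0],
  ],
  fingers=0.15,
  grip_force=45,
)

```text
clock: 26.0
eef_pos: [454.0, -309.7, 11.3]
tcp_rot: [3.139, -0.0, 0.836]
contact_force: [-4.7, 2.2, 15.0]
opening: 0.313
grasp_force: 43.4
```

play_rows(
  dp=[
    [0, 0, 0],
    [0, 0, 0],
    [0, 0, 0],
  ],
  rot=[
    [0, 0, 0],
    [0, 0, 0],
    [0, 0, 0],
  ],
)

```text
clock: 26.25
eef_pos: [454.0, -309.7, 11.4]
tcp_rot: [3.14, -0.0, 0.835]
contact_force: [-2.0, 1.5, 7.8]
opening: 0.315
grasp_force: 44.2
```

play_rows(
  dp=[
    [0, 0, -0.5],
    [0, 0, -1.2],
    [0, 0, -2.0],
    [0, 0, -3.0],
    [0, 0, -4.0],
  ],
  rot=[
    [0, 0, 0],
    [0, 0, 0],
    [0, 0, 0],
    [0, 0, 0],
    [0, 0, 0],
  ],
)

```text
clock: 26.67
eef_pos: [452.6, -308.8, 171.8]
tcp_rot: [-3.141, 0.0, 0.836]
contact_force: [0.8, -0.3, -1.8]
opening: 0.315
grasp_force: 45.4
```

Run:
```python
from h import *
import pickle
p=bw(-95,0); print(p); go(*p,130,5.75)
```

```text
[423.07799077 224.38213415]
at [ 452.6 -308.8  171.8] yaw 47.87 t 26.6667 grip 45.4 0.315 F [ 0.8 -0.3 -1.8]
dp [ 9.391 -9.489  1.048] rot [-4.000e-03  2.000e-03  7.021e+00]
```

play_rows(
  dp=[
    [0.626, -0.633, 0],
    [1.252, -1.265, 0],
    [1.88, -1.9, 0],
    [2.5, -2.53, 0],
    [3.13, -3.163, 0],
  ],
  rot=[
    [0, 0, 0],
    [0, 0, 0],
    [0, 0, 0],
    [0, 0, 0],
    [0, 0, 0],
  ],
)

```text
clock: 27.08
eef_pos: [443.0, -130.1, 170.7]
tcp_rot: [3.14, -0.001, 0.835]
contact_force: [1.0, -0.0, -0.7]
opening: 0.312
grasp_force: 45.4
```

play_rows(
  dp=[
    [0.626, -0.633, 0],
    [1.252, -1.265, 0],
    [1.88, -1.9, 0],
    [2.5, -2.53, 0],
    [3.13, -3.163, 0],
  ],
  rot=[
    [0, 0, 0],
    [0, 0, 0],
    [0, 0, 0],
    [0, 0, 0],
    [0, 0, 0],
  ],
)

```text
clock: 27.5
eef_pos: [433.2, 47.8, 170.6]
tcp_rot: [3.141, -0.001, 0.835]
contact_force: [0.8, 0.0, -1.7]
opening: 0.31
grasp_force: 45.4
```

play_rows(
  dp=[
    [0.626, -0.633, 0],
    [1.252, -1.265, 0],
    [1.88, -1.9, 0],
    [2.5, -2.53, 0],
    [3.13, -3.163, 0],
  ],
  rot=[
    [0, 0, 1],
    [0, 0, 2],
    [0, 0, 3],
    [0, 0, 4],
    [0, 0, 5],
  ],
)

```text
clock: 27.92
eef_pos: [423.2, 225.8, 170.7]
tcp_rot: [-3.141, -0.001, 0.307]
contact_force: [0.7, 0.2, -0.7]
opening: 0.311
grasp_force: 45.4
```

play_rows(
  dp=[
    [0, 0, 0.4],
    [0, 0, 0.8],
    [0, 0, 1.0],
    [0, 0, 1.0],
    [0, 0, 1.0],
  ],
  rot=[
    [0, 0, 1],
    [0, 0, 2.02],
    [0, 0, 2.02],
    [0, 0, 2.02],
    [0, 0, 2.02],
  ],
)

```text
clock: 28.33
eef_pos: [423.6, 223.6, 130.0]
tcp_rot: [3.141, 0.0, 0.103]
contact_force: [0.5, -0.3, -1.5]
opening: 0.309
grasp_force: 45.4
```

Run:
```python
from h import *
import pickle
p=bw(-95,0); go(*p,20.5,5.75)
g=wrist('w17.png');pickle.dump(g,open('w17.pkl','wb'))
H=hsv(g); h,s,v=[H[...,i].astype(int) for i in range(3)]
m=(h>13)&(h<38)&(s>110)&(v>70); m[:,:170]=0;m[:,345:]=0
for o in blobs(m,80): print(o)
for r in range(140,345,6):
    x=np.flatnonzero(m[r]); print(r,(x.min(),x.max(),len(x)) if len(x) else '',end=' | ')
gr=cv2.cvtColor(g['color'],cv2.COLOR_RGB2GRAY).astype(int); print(gr[150:345:2,256].tolist())
for r in range(250,345,8): print(r,gr[r,200:316:6].tolist())
```

```text
at [423.6 223.6 130. ] yaw 5.92 t 28.3333 grip 45.4 0.309 F [ 0.5 -0.3 -1.5]
dp [-0.009 -0.022  2.739] rot [0.002 0.005 0.029]
(2359, array([256.9,  74.5]), array([256.,  63.]), array([99.8, 98.4]), 46.4)
(2109, array([257.3, 214.3]), array([256.5, 213. ]), array([50., 51.]), 90.0)
(1364, array([257.1, 250. ]), array([257., 254.]), array([42., 62.]), 90.0)
(795, array([180.6, 263.9]), array([184., 268.]), array([40., 28.]), 90.0)
(785, array([333.4, 264.2]), array([330., 268.]), array([40., 28.]), 90.0)
(3042, array([256.9, 327.1]), array([257., 322.]), array([56., 82.]), 90.0)
140  | 146  | 152  | 158  | 164  | 170  | 176  | 182  | 188 (np.int64(281), np.int64(282), 2) | 194 (np.int64(232), np.int64(282), 51) | 200 (np.int64(233), np.int64(281), 49) | 206 (np.int64(235), np.int64(280), 46) | 212 (np.int64(235), np.int64(280), 46) | 218 (np.int64(235), np.int64(279), 45) | 224 (np.int64(231), np.int64(281), 50) | 230 (np.int64(234), np.int64(280), 47) | 236 (np.int64(226), np.int64(288), 55) | 242 (np.int64(228), np.int64(286), 59) | 248 (np.int64(170), np.int64(344), 81) | 254 (np.i
[... 1394 characters left out ...]
29, 23, 21, 22, 23, 22, 21, 21, 23, 24, 22, 20, 19, 26, 20, 22, 24]
290 [26, 25, 24, 26, 19, 22, 21, 22, 21, 22, 20, 23, 21, 21, 20, 18, 22, 20, 19, 18]
298 [23, 24, 20, 24, 17, 114, 21, 21, 22, 21, 23, 20, 22, 21, 111, 18, 21, 18, 18, 16]
306 [21, 20, 20, 21, 37, 120, 31, 21, 22, 22, 21, 21, 21, 30, 126, 29, 18, 17, 16, 15]
314 [17, 18, 17, 42, 77, 105, 107, 44, 132, 61, 60, 120, 51, 129, 130, 82, 32, 16, 16, 13]
322 [17, 18, 16, 102, 107, 107, 110, 116, 81, 50, 50, 89, 116, 117, 115, 116, 110, 16, 16, 15]
330 [16, 16, 18, 113, 114, 114, 114, 123, 119, 142, 140, 111, 119, 119, 118, 119, 117, 16, 14, 11]
338 [15, 14, 16, 101, 90, 88, 85, 81, 82, 78, 75, 76, 83, 92, 103, 114, 118, 12, 12, 13]
```

View pics/w17.png

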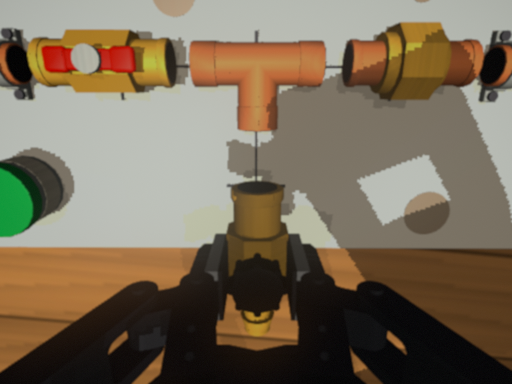

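The last picture shows valve (85,58), tee (257,62) with branch pointing down the line to (257,130), union (415,60) all in line, and the drain cock held straight with inlet (257,190) facing the tee. Lowering it.

play_rows(
  dp=[
    [-0.025, -0.02, 0.7],
    [-0.025, -0.02, 1.4],
    [-0.025, -0.02, 2.1],
    [-0.025, -0.02, 2.5],
    [-0.025, -0.02, 2.62],
  ],
  rot=[
    [0, 0, 0.03],
    [0, 0, 0.03],
    [0, 0, 0.03],
    [0, 0, 0.03],
    [0, 0, 0.03],
  ],
)

```text
clock: 28.8
eef_pos: [422.0, 223.8, 23.6]
tcp_rot: [3.141, 0.002, 0.098]
contact_force: [-0.8, -0.1, -1.5]
opening: 0.314
grasp_force: 45.4
```

play_rows(
  dp=[
    [0, 0, 0],
    [0, 0, 0],
    [0, 0, 0.05],
    [0, 0, 0.05],
    [0, 0, 0.05],
  ],
  rot=[
    [0, 0, 0],
    [0, 0, 0],
    [0, 0, 0],
    [0, 0, 0],
    [0, 0, 0],
  ],
)

```text
clock: 29.22
eef_pos: [423.3, 225.0, 23.9]
tcp_rot: [-3.141, -0.002, 0.097]
contact_force: [-0.0, 0.4, -1.9]
opening: 0.31
grasp_force: 45.4
```

Run:
```python
from h import *
p=bw(-95.7,0); go(*p,20.2,5.75)
g=wrist('w18.png'); print(proj(g,[[*bw(-46,0),12],[*bw(-55,0),12]]).round(1))
gr=cv2.cvtColor(g['color'],cv2.COLOR_RGB2GRAY).astype(int)
for r in range(130,172,6): print(r,gr[r,248:266].tolist())
```

```text
at [423.3 225.   23.9] yaw 5.58 t 29.2167 grip 45.4 0.31 F [-0.   0.4 -1.9]
dp [-0.023  0.015  0.093] rot [-0.006 -0.015 -0.028]
[[257.5 149.8]
 [257.5 167.7]]
130 [115, 127, 136, 138, 140, 137, 117, 95, 90, 89, 91, 91, 90, 91, 90, 91, 90, 90]
136 [83, 85, 86, 85, 87, 87, 87, 89, 89, 90, 91, 91, 92, 91, 90, 89, 89, 90]
142 [85, 86, 86, 86, 86, 87, 88, 88, 89, 89, 91, 91, 91, 91, 90, 91, 91, 89]
148 [87, 88, 88, 89, 89, 88, 87, 88, 90, 89, 90, 91, 91, 91, 91, 90, 90, 90]
154 [86, 87, 87, 89, 89, 90, 90, 91, 91, 92, 90, 91, 91, 91, 91, 90, 89, 88]
160 [87, 87, 87, 87, 86, 88, 89, 89, 88, 90, 90, 92, 92, 91, 90, 88, 88, 86]
166 [119, 118, 118, 119, 118, 118, 117, 104, 76, 52, 55, 84, 104, 114, 117, 117, 117, 116]
```

play_rows(
  dp=[
    [-0.02, 0.015, 0.03],
    [-0.02, 0.015, 0.06],
    [-0.02, 0.015, 0.09],
    [-0.02, 0.015, 0.1],
    [-0.02, 0.015, 0.1],
  ],
  rot=[
    [0, 0, -0.03],
    [0, 0, -0.03],
    [0, 0, -0.03],
    [0, 0, -0.03],
    [0, 0, -0.03],
  ],
)

```text
clock: 29.68
eef_pos: [421.9, 224.0, 20.3]
tcp_rot: [3.142, 0.0, 0.101]
contact_force: [-5.3, -2.3, 24.4]
opening: 0.315
grasp_force: 48.4
```

Run:
```python
from h import *
p=bw(-95.7,0); go(*p,20.2,5.75)
```

```text
at [421.9 224.   20.3] yaw 5.76 t 29.6833 grip 48.4 0.315 F [-5.3 -2.3 24.4]
dp [ 0.012 -0.006  0.001] rot [0.    0.    0.002]
```

Contact; ease off slightly, open, rise and back off to check.

play_rows(
  dp=[
    [0, 0, -0.03],
    [0, 0, -0.03],
  ],
  rot=[
    [0, 0, 0],
    [0, 0, 0],
  ],
)

```text
clock: 29.85
eef_pos: [422.1, 224.1, 20.5]
tcp_rot: [-3.141, -0.001, 0.1]
contact_force: [-0.3, 0.5, -2.3]
opening: 0.313
grasp_force: 45.4
```

play_rows(
  dp=[
    [0, 0, 0],
    [0, 0, 0],
    [0, 0, 0],
    [0, 0, 0],
    [0, 0, 0],
  ],
  rot=[
    [0, 0, 0],
    [0, 0, 0],
    [0, 0, 0],
    [0, 0, 0],
    [0, 0, 0],
  ],
  fingers=1.0,
)

```text
clock: 30.27
eef_pos: [421.9, 224.0, 20.1]
tcp_rot: [3.142, 0.0, 0.1]
contact_force: [-1.2, -0.4, 0.2]
opening: 0.987
grasp_force: 0.0
```

play_rows(
  dp=[
    [0, 0, -0.5],
    [0, 0, -1.3],
    [0, 0, -2.2],
    [-0.3, 0, -3.1],
    [-0.8, 0, -3.9],
  ],
  rot=[
    [0, 0, 0],
    [0, 0, 0],
    [0, 0, 0],
    [0, 0, 0],
    [0, 0, 0],
  ],
)

```text
clock: 30.68
eef_pos: [391.2, 221.2, 178.4]
tcp_rot: [-3.141, -0.002, 0.1]
contact_force: [0.8, 0.6, 0.4]
opening: 1.001
grasp_force: 0.0
```

play_rows(
  dp=[
    [0, 0, -0.8],
    [0, 0, -1.6],
    [0, 0, -1.6],
    [0, 0, -1.6],
    [0, 0, -1.6],
  ],
  rot=[
    [0, 0, 0],
    [0, 0, 0],
    [0, 0, 0],
    [0, 0, 0],
    [0, 0, 0],
  ],
)

```text
clock: 31.1
eef_pos: [389.7, 220.6, 239.7]
tcp_rot: [3.141, 0.0, 0.1]
contact_force: [-0.5, 0.1, 0.4]
opening: 1.004
grasp_force: 0.0
```

Run:
```python
from h import *
import pickle
go(*bw(-95,0),200,5.75)
g=wrist('w19.png');pickle.dump(g,open('w19.pkl','wb'))
H=hsv(g); h,s,v=[H[...,i].astype(int) for i in range(3)]
names={'valve':(0,105,32,45),'tee':(0,0,27.5,46),'union':(0,-105,36,42),'drain':(-95,0,26,38)}
m=((h<38)&(s>110)&(v>60)).astype(np.uint8)
lab=cv2.connectedComponents(cv2.morphologyEx(m,cv2.MORPH_CLOSE,np.ones((5,5),np.uint8)))[1]
for n,(x,y,z,L) in names.items():
    c=proj(g,[[*bw(x,y),z]])[0]; l=np.bincount(lab[int(c[1])-12:int(c[1])+12,int(c[0])-12:int(c[0])+12].ravel())
    l[0]=0; k=lab==l.argmax(); p=np.argwhere(k)[:,::-1]; e=bf(g,p,z)
    print(n,'px',c.round(),'x',e[:,0].min(),e[:,0].max(),'y',e[:,1].min(),e[:,1].max(),'n',len(p))
for r in range(int(proj(g,[[*bw(-55,0),20]])[0,1]),int(proj(g,[[*bw(-140,0),20]])[0,1]),5):
    k=np.flatnonzero(m[r,200:310])+200; print(r,(k.min(),k.max()) if len(k) else '',end=' |')
L=line(g,(proj(g,[[*bw(-95,-22),12]])[0]),(proj(g,[[*bw(-95,-17),12]])[0]),w=5,n=10) ; print()
print('front cross arms exp px',proj(g,[[*bw(-95,20),12],[*bw(-95,-20),12],[*bw(-95,0),56]]).round(1))
gr=cv2.cvtColor(g['color'],cv2.COLOR_RGB2GRAY).astype(int)
for y in (18,-18):
    c=proj(g,[[*bw(-95,y),12]])[0].round().astype(int); print(gr[c[1]-6:c[1]+7,c[0]].tolist())
c=proj(g,[[*bw(-95,0),54]])[0].round().astype(int); k=np.argwhere(v[c[1]-25:c[1]+26,c[0]-20:c[0]+21]<50)+c[::-1]-[25,20]; print('knob px',c,k.mean(0)[::-1].round(1),k.min(0)[::-1],k.max(0)[::-1],len(k))
```

```text
at [389.7 220.6 239.7] yaw 5.75 t 31.1 grip 0.0 1.004 F [-0.5  0.1  0.4]
dp [ 0.841 -0.011  0.991] rot [0.001 0.004 0.   ]
valve px [152.  37.] x -18.9 21.3 y 60.3 157.3 n 3332
tee px [256.  38.] x -44.8 15.3 y -48.6 46.4 n 3739
union px [362.  36.] x -23.7 25.9 y -153.0 -63.8 n 3619
drain px [256. 132.] x -137.5 -61.1 y -14.1 13.5 n 889
94  |99  |104 (np.int64(247), np.int64(267)) |109 (np.int64(248), np.int64(266)) |114 (np.int64(248), np.int64(266)) |119 (np.int64(247), np.int64(267)) |124 (np.int64(245), np.int64(269)) |129 (np.int64(245), np.int64(268)) |134  |139 (np.int64(245), np.int64(268)) |144 (np.int64(247), np.int64(267)) |149 (np.int64(251), np.int64(263)) |154 (np.int64(251), np.int64(263)) |159 (np.int64(252), np.int64(262)) |164 (np.int64(251), np.int64(262)) |
front cross arms exp px [[239.  130.2]
 [273.7 130.2]
 [256.3 135.2]]
[153, 142, 140, 142, 136, 112, 87, 104, 130, 142, 156, 164, 166]
[109, 110, 110, 111, 107, 87, 66, 80, 101, 110, 110, 110, 111]
knob px [256 135] [261.2 137.8] [257 130] [266 144] 4
```

```bash
python3 -c "
from h import *
print(r.sign_off())"
```

```text
the job is handed in; nothing more can be done
None
```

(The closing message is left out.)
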